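Reload the strip reader and drop the hold-down bar over its stud

ROBOT

A 6-joint arm with a two-finger parallel gripper is mounted at the origin on a cart in front of the work surface, level with it; the furniture and walls round the work are solid. World frame = base frame: x ahead of the robot, y to its left, z up, the work surface at z = 0. Lengths are in m, angles in rad, forces in N, time in s.
With the tool pointing down it reaches from about 0.25 to 0.725 m from the base axis. Payload 4 kg.
Tool frame: the origin (TCP) lies between the finger pads; the fingertips stand 8 mm ahead of it and the grasp point (between the pads) lies 11 mm behind it (bot.tip_reach is the distance from the TCP to the fingertips, in m); z points along the fingers, y is the line along which they close (so a half turn about z gives the same grasp; the last joint's range is limited). The gripper opens to 85 mm and grips with 20 to 120 N. Pads are 22 mm wide; open, the fingers measure 114 mm over their backs; the gripper's body (76 mm by 85 mm) begins 54 mm behind the grasp point. The pads swing forward as they close: fully open they stand 13 mm farther back than shut.
Start: joints at [0, 0.241, 0.005, 1.335, 0, 1.571], TCP at [0.5, -0, 0.239] pointing down, gripper open.
Joint ranges: [-2.72, 2.72], [-1.05, 1.87], [-1.09, 1.28], [-1.99, 2.15], [-1.42, 1.44], [-3.14, 3.14]. Speed limits (rad/s): [2.79, 2.79, 3.14, 3.14, 3.14, 3.14].

INTERFACE

Orientations are given as a unit quaternion [x, y, z, w].
In Python, from workcell import bot gives the robot as it stands.
- The arm moves only by the tool move_arm, never from a script. Its argument "deltas" is a list of rows, each a list of 7 numbers: the opening, from 0 (shut) to 1 (fully open), then the shift along the tool's x, y, z in mm, then the turn, a rotation vector about the tool's x, y, z in degrees. In form: [[gripper, tx, ty, tz, ax, ay, az], ...]. A call has 1 to 10 rows; each row shifts and turns the commanded pose from where the row before left it, along the tool's axes as they then stand; what a row does not reach is not made up. A row lasts 1/12 s, in which the tool goes at most 41.7 mm and 7.16 degrees, less where a joint would pass 70% of its speed; a pose out of reach is approached as far as the arm can. A call is refused whole if a number of a shift passes 41.7 or a number of a turn 7.16, either way. A call with a gripper value outside its range is refused whole. The fingers move at their own pace and stop on an object; the grip force is fixed at half the most. Time passes only in rows, so rows that do not move let the fingers close. It gives the time, the measured TCP pose, the force, the opening and the grip force at its end, in the units of the state.
- bot.get_obs(): the state, without advancing time (a new reading comes with each control period).
- bot.camera(name): name is "scene" or "side" or "wrist"; returns the picture (384x512x3 uint8, blue, green, red); there is no depth.
- bot.calibration(name): a dict with "K" (3x3 intrinsics, pixels), "position" and "orientation" of the camera in the world. Camera axes: x right, y down, z forward; pixel columns grow to the right and rows downward; lengths in m; the calibration is good to about 2 mm. A picture is of the moment at which its call begins: read the wrist's pose just before it. calibration takes no time and is no camera call; for the wrist camera it gives the pose at the moment of the call.
- bot.job_done(): hands the job in; it is judged then, once.
Trained networks look in the newest picture that a camera, given by its name, has taken for a name from the list of things; names that differ only in an ending like _2 or _b are one class to them, and where a whole thing is asked for, a point or a joint stands for the part that bears it (a point fixed in the world has none). Each returns a list of dicts, best first, with "conf" (0 to 1); they miss things now and then, are a little off and sometimes report something else, mostly with a low value. They report only what shows in the picture. A call takes as long as a camera call. They do not tell look-alikes from the thing itself.
- bot.outline_of(query, camera): "pixels" (384x512 bool, what is visible of it) and "rect" ([left, top, width, height] in pixels, round what is visible of it).
The state is a dict: "clock": time; "joint_pos": joint angles; "joint_vel": joint speeds; "tau": joint torques, N m; "eef_pos": TCP position; "tool_rot": TCP orientation; "ft_force": force on the tool from outside, world axes, zero at the start; "ft_torque": the same for the moment, N m; "grip_width": finger opening in m; "grasp_force": force on a finger pad.
Only numpy, scipy, OpenCV 4.12 (cv2) and the standard library are available. Lean on these libraries where they do the work, as an engineer would, in place of code of your own. Each camera call takes 0.05 s, during which the arm holds its last target. There are 200 camera calls.

TASK

Reload the strip reader: lift the steel hold-down bar off the brass stud and swing it about its loose bolt clear of the bays, on the side away from the orange lip; tip every yellow spent carrier out from under the lip and lay it flat in the clear tray with the grey liner, not on another, and lay every blue carrier in a bay of its own, one end tilted in under the lip, then down flat, all rib up. Only then swing the bar back across them until its slot drops over the stud and it lies flat on both collars; leave the tube rack, dish and timer alone.

Things in the scene. Friction and masses are not known exactly. Their poses are not given: they have to be found in the camera images.
- carrier_1_mid (a point): blue test-strip carrier (up to three alike; absent: None), starts flat on the worktop, rib up: plate 44 (x) x 80 (y) x 6 mm, two white strips on top, upright blue grip rib on its middle, 8 mm thick (x), 30 mm long (y), from the plate to 34 mm above the underside; 70 g. Point: on the centre line, 17 mm above the underside (half-way up). z up out of the ribbed side. Both ends alike: either may go under the lip
- carrier_2_mid (a point): second blue strip carrier, same shape, point and axes as carrier_1_mid; may be absent
- carrier_3_mid (a point): third blue strip carrier, same shape, point and axes as carrier_1_mid; may be absent
- spent_1_mid (a point): spent yellow carrier, same shape, size, weight, point and axes as carrier_1_mid; starts seated in bay_1, or absent (None)
- spent_2_mid (a point): spent yellow carrier, same, starts seated in bay_2, or absent (None)
- spent_3_mid (a point): spent yellow carrier, same, starts seated in bay_3, or absent (None)
- tray_floor (a point): clear fixed tray with a grey liner, for spent carriers, 100 (x) x 150 (y) mm: point at the centre of its floor's top, 4 mm above the worktop. Two walls 4 mm thick, 31 mm above the floor, with inner faces at y = -71 and +71 mm; open at both x ends. Two carriers fit side by side at y = -35 and +35 mm with their long side along x
- bay_1 (a point): bay nearest the loose bolt, of three in a row, 52 mm apart: centre of its floor, 8 mm above the worktop. x: along the row from loose bolt to stud; y: towards the lip; z up. Bay 48 mm wide (x) between 4 mm thick ribs 9 mm high, 83 mm long from a curb (9 mm high, 3.5 mm thick, inner face y = -41.5 mm) to a wall at y = +41.5 mm
- bay_2 (a point): middle bay, same shape and axes. The orange lip over all three bays covers y = +30.5 to +41.5 mm; its underside is 13 mm, its top 17 mm above the bay floor. A carrier cannot go in level: one end goes under the lip while tilted (about 20 degrees suits), then the other comes down inside the curb
- bay_3 (a point): bay nearest the stud, same shape and axes as bay_1. Behind the lip of all bays is a white housing, to y = +71 mm, as high as the lip
- pivot (a point): loose headed bolt of the stage, on which one end of the bar is captive: point on its axis at the top of the 22 mm wide collar under the bar, 18 mm above the worktop. 8 mm shank; 19 mm wide head, underside 20 mm above the point (the bar has 14 mm of free height and can pitch). At x = -44, y = -33 mm from bay_1. Axes as bay_1
- stud (a point): headless brass stud, the second bolt, 7 mm across: point on its axis at the top of its 22 mm wide collar, 18 mm above the worktop; the stud stands 13 mm above the point. 200 mm from the loose bolt along +x of the stage. Axes as bay_1
- bar_tab (a point): centre of the red grip tab on the steel hold-down bar, 168 mm from the bar's hole and 20 mm above its underside; tab 22 mm long along the bar, 8 mm thick across it, up to 34 mm above the underside. x along the bar from hole to free end, z up. At the start the bar lies flat on both collars, slot round the stud, closing the bays
- bar_slot (a point): centre of the slot in the bar's free end, at the bar's underside, 200 mm from its hole; slot 20 mm along x 10 mm across; axes as bar_tab. Bar 234 x 22 x 6 mm, 160 g, 11 mm hole round the loose bolt; it turns freely about it, can be lifted at its free end, and droops to the worktop when off the stage
- tube_rack: blue rack of small capped tubes, 60x100x35 mm, a bystander; origin under its centre
- dish: petri dish, 66 mm across, 16 mm high, a bystander; origin under its centre
- timer: white bench timer, 63x99x20 mm, a bystander; origin under its centre
Not all that is in view belongs to the job. What is shaped like the part that bears spent_2_mid but red is not meant.

How it is judged:
On the way, in this order (a step that is already met when the one before it is completed fails the run):
1. the bar is lifted off the stud and swung clear of the bays (y of bar_slot in the frame of stud below -0.115 m), for 0.2 s.
2. every spent carrier lies in the tray and every new one flat in a bay while the bar is still clear (((x of carrier_1_mid in the frame of bay_1 between -0.005 and 0.005 m and y of carrier_1_mid in the frame of bay_1 between -0.005 and 0.005 m and z of carrier_1_mid in the frame of bay_1 between 0.014 and 0.0195 m and angle between carrier_1_mid's own z axis and vertical below 0.06 rad) or (x of carrier_1_mid in the frame of bay_2 between -0.005 and 0.005 m and y of carrier_1_mid in the frame of bay_2 between -0.005 and 0.005 m and z of carrier_1_mid in the frame of bay_2 between 0.014 and 0.0195 m and angle between carrier_1_mid's own z axis and vertical below 0.06 rad) or (x of carrier_1_mid in the frame of bay_3 between -0.005 and 0.005 m and y of carrier_1_mid in the frame of bay_3 between -0.005 and 0.005 m and z of carrier_1_mid in the frame of bay_3 between 0.014 and 0.0195 m and angle between carrier_1_mid's own z axis and vertical below 0.06 rad)) and ((x of carrier_2_mid in the frame of bay_1 between -0.005 and 0.005 m and y of carrier_2_mid in the frame of bay_1 between -0.005 and 0.005 m and z of carrier_2_mid in the frame of bay_1 between 0.014 and 0.0195 m and angle between carrier_2_mid's own z axis and vertical below 0.06 rad) or (x of carrier_2_mid in the frame of bay_2 between -0.005 and 0.005 m and y of carrier_2_mid in the frame of bay_2 between -0.005 and 0.005 m and z of carrier_2_mid in the frame of bay_2 between 0.014 and 0.0195 m and angle between carrier_2_mid's own z axis and vertical below 0.06 rad) or (x of carrier_2_mid in the frame of bay_3 between -0.005 and 0.005 m and y of carrier_2_mid in the frame of bay_3 between -0.005 and 0.005 m and z of carrier_2_mid in the frame of bay_3 between 0.014 and 0.0195 m and angle between carrier_2_mid's own z axis and vertical below 0.06 rad)) and ((x of carrier_3_mid in the frame of bay_1 between -0.005 and 0.005 m and y of carrier_3_mid in the frame of bay_1 between -0.005 and 0.005 m and z of carrier_3_mid in the frame of bay_1 between 0.014 and 0.0195 m and angle between carrier_3_mid's own z axis and vertical below 0.06 rad) or (x of carrier_3_mid in the frame of bay_2 between -0.005 and 0.005 m and y of carrier_3_mid in the frame of bay_2 between -0.005 and 0.005 m and z of carrier_3_mid in the frame of bay_2 between 0.014 and 0.0195 m and angle between carrier_3_mid's own z axis and vertical below 0.06 rad) or (x of carrier_3_mid in the frame of bay_3 between -0.005 and 0.005 m and y of carrier_3_mid in the frame of bay_3 between -0.005 and 0.005 m and z of carrier_3_mid in the frame of bay_3 between 0.014 and 0.0195 m and angle between carrier_3_mid's own z axis and vertical below 0.06 rad)) and x of spent_1_mid in the frame of tray_floor between -0.035 and 0.035 m and y of spent_1_mid in the frame of tray_floor between -0.06 and 0.06 m and z of spent_1_mid in the frame of tray_floor between 0.013 and 0.021 m and angle between each of spent_1_mid, spent_2_mid, spent_3_mid's own z axis and vertical below 0.1 rad and x of spent_2_mid in the frame of tray_floor between -0.035 and 0.035 m and y of spent_2_mid in the frame of tray_floor between -0.06 and 0.06 m and z of spent_2_mid in the frame of tray_floor between 0.013 and 0.021 m and x of spent_3_mid in the frame of tray_floor between -0.035 and 0.035 m and y of spent_3_mid in the frame of tray_floor between -0.06 and 0.06 m and z of spent_3_mid in the frame of tray_floor between 0.013 and 0.021 m and y of bar_slot in the frame of stud below -0.115 m), for 0.2 s.
At the end, for the whole second after the job is handed in: yellow carriers flat (0.1 rad) on the tray floor, middles within 35 mm (x), 60 mm (y) of its centre; blue carriers flat (0.06 rad) on the floor of a bay each, within 5 mm of its centre; bar flat (0.04 rad), slot round the stud, underside within 3 mm of the collar; all rib up (((x of carrier_1_mid in the frame of bay_1 between -0.005 and 0.005 m and y of carrier_1_mid in the frame of bay_1 between -0.005 and 0.005 m and z of carrier_1_mid in the frame of bay_1 between 0.014 and 0.0195 m and angle between carrier_1_mid's own z axis and vertical below 0.06 rad) or (x of carrier_1_mid in the frame of bay_2 between -0.005 and 0.005 m and y of carrier_1_mid in the frame of bay_2 between -0.005 and 0.005 m and z of carrier_1_mid in the frame of bay_2 between 0.014 and 0.0195 m and angle between carrier_1_mid's own z axis and vertical below 0.06 rad) or (x of carrier_1_mid in the frame of bay_3 between -0.005 and 0.005 m and y of carrier_1_mid in the frame of bay_3 between -0.005 and 0.005 m and z of carrier_1_mid in the frame of bay_3 between 0.014 and 0.0195 m and angle between carrier_1_mid's own z axis and vertical below 0.06 rad)) and ((x of carrier_2_mid in the frame of bay_1 between -0.005 and 0.005 m and y of carrier_2_mid in the frame of bay_1 between -0.005 and 0.005 m and z of carrier_2_mid in the frame of bay_1 between 0.014 and 0.0195 m and angle between carrier_2_mid's own z axis and vertical below 0.06 rad) or (x of carrier_2_mid in the frame of bay_2 between -0.005 and 0.005 m and y of carrier_2_mid in the frame of bay_2 between -0.005 and 0.005 m and z of carrier_2_mid in the frame of bay_2 between 0.014 and 0.0195 m and angle between carrier_2_mid's own z axis and vertical below 0.06 rad) or (x of carrier_2_mid in the frame of bay_3 between -0.005 and 0.005 m and y of carrier_2_mid in the frame of bay_3 between -0.005 and 0.005 m and z of carrier_2_mid in the frame of bay_3 between 0.014 and 0.0195 m and angle between carrier_2_mid's own z axis and vertical below 0.06 rad)) and ((x of carrier_3_mid in the frame of bay_1 between -0.005 and 0.005 m and y of carrier_3_mid in the frame of bay_1 between -0.005 and 0.005 m and z of carrier_3_mid in the frame of bay_1 between 0.014 and 0.0195 m and angle between carrier_3_mid's own z axis and vertical below 0.06 rad) or (x of carrier_3_mid in the frame of bay_2 between -0.005 and 0.005 m and y of carrier_3_mid in the frame of bay_2 between -0.005 and 0.005 m and z of carrier_3_mid in the frame of bay_2 between 0.014 and 0.0195 m and angle between carrier_3_mid's own z axis and vertical below 0.06 rad) or (x of carrier_3_mid in the frame of bay_3 between -0.005 and 0.005 m and y of carrier_3_mid in the frame of bay_3 between -0.005 and 0.005 m and z of carrier_3_mid in the frame of bay_3 between 0.014 and 0.0195 m and angle between carrier_3_mid's own z axis and vertical below 0.06 rad)) and x of spent_1_mid in the frame of tray_floor between -0.035 and 0.035 m and y of spent_1_mid in the frame of tray_floor between -0.06 and 0.06 m and z of spent_1_mid in the frame of tray_floor between 0.013 and 0.021 m and angle between each of spent_1_mid, spent_2_mid, spent_3_mid's own z axis and vertical below 0.1 rad and x of spent_2_mid in the frame of tray_floor between -0.035 and 0.035 m and y of spent_2_mid in the frame of tray_floor between -0.06 and 0.06 m and z of spent_2_mid in the frame of tray_floor between 0.013 and 0.021 m and x of spent_3_mid in the frame of tray_floor between -0.035 and 0.035 m and y of spent_3_mid in the frame of tray_floor between -0.06 and 0.06 m and z of spent_3_mid in the frame of tray_floor between 0.013 and 0.021 m and x of bar_slot in the frame of stud between -0.01 and 0.01 m and y of bar_slot in the frame of stud between -0.004 and 0.004 m and z of bar_slot in the frame of stud between -0.003 and 0.003 m and angle between bar_slot's own z axis and vertical below 0.04 rad); the robot touches nothing.
It fails at once if the blue rack of small capped tubes is moved more than 3 cm (distance of tube_rack from where it was at the start of the episode above 0.03 m).
It fails at once if the petri dish is moved more than 3 cm (distance of dish from where it was at the start of the episode above 0.03 m).
It fails at once if the bench timer is moved more than 3 cm (distance of timer from where it was at the start of the episode above 0.03 m).
Of spent_1, spent_2, spent_3 only 1 to 2 are there at a start; the rules pass over those that are not, and their reading is None.
Of carrier_1, carrier_2, carrier_3 only 2 to 3 are there at a start; the rules pass over those that are not, and their reading is None.
At some moment in a run one of carrier_1, carrier_2, carrier_3 may be knocked a few centimetres aside while the robot is not near it.
Once in a run the grip may slacken for a moment while it holds something.
It also fails if it takes over 210 s, if anything falls off the work surface, if the arm or the gripper's body presses on something with over 40 N, if the wrist force passes 120 N, or if a joint passes its speed limit or range.

## Working session

There is one attempt and no reset: what is moved stays moved. The work goes in short steps, Python scripts to look and compute and a tool call to move; the robot and the scene stay as the last step left them, time stands still between calls to the robot, and variables do not carry over. Pictures are saved under pics/ and viewed, at most 14 in all, crops included, and the job is handed in when it is done.

Besides the shell and the picture viewer there is one more tool, called after "Call:" as a command line: name --pt "numbers of a row" for each row, then --argument value for the rest. move_arm: Moves the arm, as the interface text tells. Its arguments: {"type":"object","properties":{"deltas":{"type":"array","items":{"type":"array","items":{"type":"number"}}}},"required":["deltas"]}

```bash
mkdir -p pics; ls
cat > h.py <<'E'
import numpy as np,cv2
from scipy.spatial.transform import Rotation as R
from workcell import bot
def proj_ray(cal,px):
    K=np.array(cal["K"]);d=np.linalg.inv(K)@np.array([px[0],px[1],1.0])
    return np.array(cal["position"]),R.from_quat(cal["orientation"]).as_matrix()@d
def onz(cal,px,z):
    p,d=proj_ray(cal,px);return p+d*(z-p[2])/d[2]
def pix(cal,P):
    K=np.array(cal["K"]);M=R.from_quat(cal["orientation"]).as_matrix()
    q=(np.atleast_2d(P)-np.array(cal["position"]))@M;q=q@K.T;return q[:,:2]/q[:,2:]
E
python3 - <<'E'
from h import *
o=bot.get_obs();print({k:np.round(v,3) for k,v in o.items()})
ims=[]
for c in("scene","side","wrist"):
    im=bot.camera(c);cv2.imwrite(f"pics/{c}0.png",im);cal=bot.calibration(c)
    print(c,np.round(cal["K"],1).tolist(),np.round(cal["position"],3),np.round(R.from_quat(cal["orientation"]).as_matrix(),2).tolist())
E
```

```text
pics
{'clock': np.float64(0.0), 'joint_pos': array([0.   , 0.241, 0.004, 1.335, 0.   , 1.571]), 'joint_vel': array([ 0.001, -0.001, -0.001,  0.   ,  0.001, -0.002]), 'tau': array([ 1.0000e-03, -3.7232e+01,  2.5241e+01,  1.7000e-02,  0.0000e+00,
        0.0000e+00]), 'eef_pos': array([0.499, 0.   , 0.238]), 'tool_rot': array([ 0.707,  0.707, -0.001, -0.001]), 'ft_force': array([0.382, 0.157, 0.28 ]), 'ft_torque': array([-0.   ,  0.018, -0.003]), 'grasp_force': np.float64(0.0), 'grip_width': np.float64(0.086)}
scene [[453.6, 0.0, 258.8], [0.0, 453.6, 189.6], [0.0, 0.0, 1.0]] [ 0.206 -0.388  0.645] [[0.87, -0.31, 0.38], [-0.49, -0.57, 0.66], [0.02, -0.76, -0.65]]
side [[389.8, 0.0, 264.0], [0.0, 389.8, 192.5], [0.0, 0.0, 1.0]] [ 0.126 -0.444  0.444] [[0.84, -0.24, 0.48], [-0.54, -0.41, 0.74], [0.02, -0.88, -0.47]]
wrist [[324.1, 0.0, 249.3], [0.0, 324.1, 195.9], [0.0, 0.0, 1.0]] [0.5   0.08  0.372] [[1.0, 0.0, -0.0], [0.0, -0.95, -0.31], [-0.0, 0.31, -0.95]]
```

View pictures.

View pics/scene0.png

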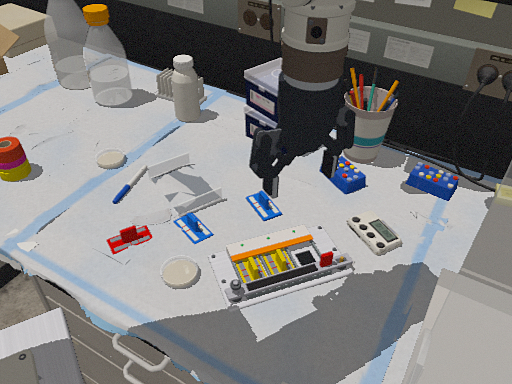

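View pics/wrist0.png

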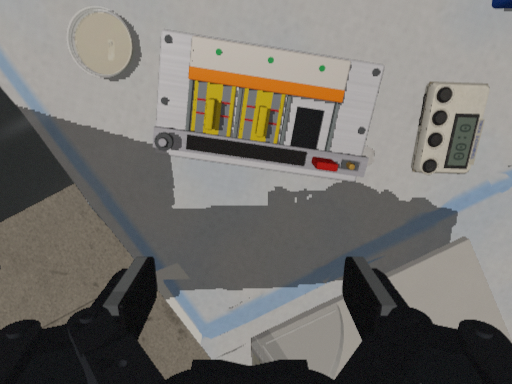

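Run:
```python
from h import *
cw=bot.calibration("wrist");cs=bot.calibration("scene")
for n,px,z in [("bolt",(165,141),.042),("stud",(352,165),.031),("lipL",(190,74),.025),("lipR",(344,96),.025),("tab",(326,164),.04),("hsTL",(169,38),.018),("hsTR",(377,71),.018)]:
    print(n,onz(cw,px,z).round(4))
for n,px,z in [("bolt",(235,284),.044),("tab",(326,255),.045),("b1",(193,224),.034),("b2",(264,201),.034),("red",(129,232),.03),("dish",(180,268),.016),("rackA",(345,175),.03),("timer",(374,231),.02),("trayfloor",(183,190),.004),("wall1",(150,170),.035),("w1b",(190,153),.035),("w2a",(176,206),.035),("w2b",(226,190),.035)]:
    print(n,onz(cs,px,z).round(4))
for q in("carrier_1_mid","spent_1_mid","bar_tab","tube_rack","dish","timer"):
  for r in bot.outline_of(q,"scene"):print(q,np.round(r["conf"],2),r["rect"],onz(cs,np.argwhere(r["pixels"]).mean(0)[::-1],.02).round(3))
```

```text
bolt [0.4136 0.0311 0.042 ]
stud [0.6095 0.004  0.031 ]
lipL [0.4396 0.0957 0.025 ]
lipR [0.5962 0.0747 0.025 ]
tab [0.5794 0.007  0.04  ]
hsTL [0.4194 0.1296 0.018 ]
hsTR [0.6296 0.099  0.018 ]
bolt [0.4103 0.0304 0.044 ]
tab [0.5783 0.0098 0.045 ]
b1 [0.4078 0.2008 0.034 ]
b2 [0.5592 0.194  0.034 ]
red [0.2959 0.2415 0.03  ]
dish [0.3503 0.1274 0.016 ]
rackA [0.7599 0.1881 0.03  ]
timer [0.7117 0.0321 0.02  ]
trayfloor [0.4396 0.336  0.004 ]
wall1 [0.3907 0.3964 0.035 ]
w1b [0.4913 0.4141 0.035 ]
w2a [0.3977 0.2622 0.035 ]
w2b [0.5063 0.2595 0.035 ]
carrier_1_mid 0.76 [243.7, 189.4, 37.8, 30.4] [0.558 0.197 0.02 ]
spent_1_mid 0.6 [233.9, 255.8, 32.6, 28.1] [0.456 0.064 0.02 ]
bar_tab 0.77 [226.9, 251.7, 124.4, 47.5] [0.509 0.019 0.02 ]
bar_tab 0.3 [207.5, 227.7, 147.4, 87.5] [0.506 0.057 0.02 ]
tube_rack 0.86 [320.3, 154.6, 47.5, 39.5] [0.769 0.19  0.02 ]
tube_rack 0.24 [245.6, 191.1, 37.1, 29.8] [0.559 0.195 0.02 ]
dish 0.71 [161.1, 256.8, 32.9, 27.4] [0.344 0.119 0.02 ]
timer 0.9 [350.1, 210.3, 51.0, 42.5] [0.71  0.029 0.02 ]
```

Run:
```python
import cv2
im=cv2.imread("pics/scene0.png")[120:300,90:370]
cv2.imwrite("pics/crop0.png",cv2.resize(im,None,fx=2.8,fy=2.8,interpolation=cv2.INTER_CUBIC))
```

```text
(no output)
```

View pics/crop0.png

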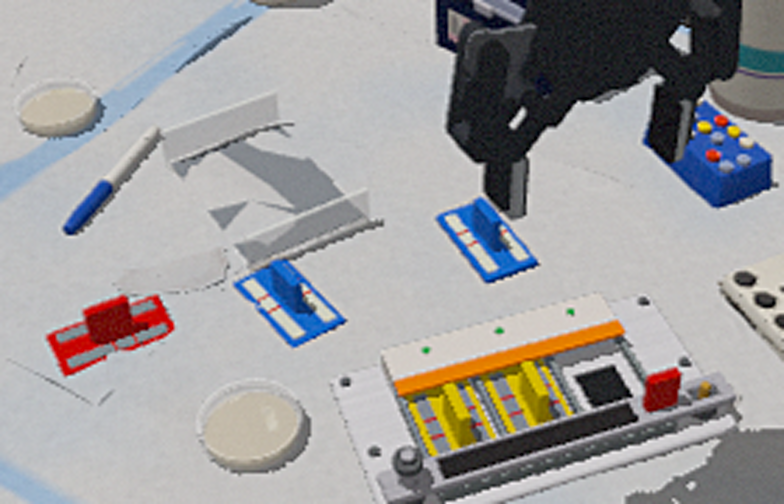

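Call:
move_arm --pt "0.4 0 0 0 0 0 -7" --pt "0.4 0 0 0 0 0 -7" --pt "0.4 0 0 0 0 0 -7" --pt "0.4 0 0 0 0 0 -7" --pt "0.4 0 0 0 0 0 -7" --pt "0.4 0 0 0 0 0 -7" --pt "0.4 0 0 0 0 0 -7" --pt "0.4 0 0 0 0 0 -7" --pt "0.4 0 0 0 0 0 -7" --pt "0.4 0 0 0 0 0 -7"

```text
clock: 1.28
eef_pos: [0.5, 0.0, 0.2393]
tool_rot: [0.171, 0.985, 0.0, 0.0]
ft_force: [0.3, -0.7, 0.3]
grip_width: 0.0343
grasp_force: 0.0
```

Call:
move_arm --pt "0.4 0 0 0 0 0 -6" --pt "0.4 0 0 0 0 0 -6" --pt "0.4 -26 6 30 0 0 0" --pt "0.4 -26 6 30 0 0 0" --pt "0.4 -25 7 30 0 0 0" --pt "0.4 0 0 0 0 0 0" --pt "0.4 0 0 0 0 0 0"

```text
clock: 1.87
eef_pos: [0.5774, 0.0082, 0.1451]
tool_rot: [0.07, 0.998, -0.0, -0.004]
ft_force: [-0.5, 0.1, 0.1]
grip_width: 0.0341
grasp_force: 0.0
```

```bash
cat >> h.py <<'E'
def st():
    o=bot.get_obs();M=R.from_quat(o["tool_rot"]).as_matrix()
    print("t",round(float(o["clock"]),2),"p",np.round(np.array(o["eef_pos"])*1000,1),"a",round(float(-np.degrees(np.arctan2(M[1,1],M[0,1]))),2),"zt",M[:,2].round(3),"j",np.round(o["joint_pos"],2),"w",round(float(o["grip_width"])*1000,1),"gf",round(float(o["grasp_force"]),1),"ft",np.round(o["ft_force"],1));return o,M
def to(p,a,M=None,P=None):
    "tool-frame shift (mm) from now to p (m); turn left about z"
    o=bot.get_obs();M=R.from_quat(o["tool_rot"]).as_matrix();s=M.T@(np.array(p)-o["eef_pos"])*1000
    cur=-np.degrees(np.arctan2(M[1,1],M[0,1]));print("shift",s.round(1),"turn",round(float((a-cur+90)%180-90),2));return s
E
python3 - <<'E'
from h import *
st();im=bot.camera("wrist");cv2.imwrite("pics/w1.png",im)
c=bot.calibration("wrist");print(np.round(c["position"],3))
E
```

```text
t 1.87 p [577.4   8.2 145.1] a -82.02 zt [-0.008 -0.    -1.   ] j [0.01 0.45 0.06 1.19 0.   0.15] w 34.1 gf 0.0 ft [-0.5  0.1  0.1]
[0.5   0.02  0.282]
```

View pics/w1.png

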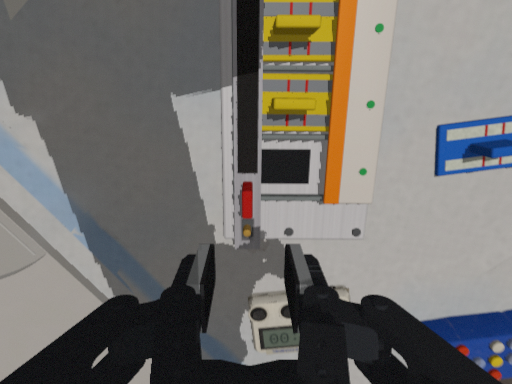

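Run:
```python
from h import *
c=bot.calibration("wrist")
for n,px,z in [("tabtop",(247,200),.050),("stud",(247,232),.031),("rib1",(298,20),.042),("rib2",(294,103),.042),("lipTop",(345,20),.025),("lipBot",(333,202),.025),("lipTopL",(338,0),.025),("lipBotL",(326,200),.025),("hsTop",(395,0),.025),("hsBot",(374,200),.025),("blk",(286,166),.008),("carr",(490,150),.034)]:
    print(n,(onz(c,px,z)*1000).round(1))
im=cv2.imread("pics/w1.png").astype(int);b,g,r=im[...,0],im[...,1],im[...,2]
for n,m,z in [("red",(r>150)&(g<60)&(b<60),.045),("orange",(r>200)&(g>70)&(g<140)&(b<60),.025)]:
    k,l,s,ce=cv2.connectedComponentsWithStats(m.astype(np.uint8))
    for i in range(1,k):
        if s[i,4]>100:
            q=np.argwhere(l==i)[:,::-1];print(n,s[i],ce[i].round(1),(onz(c,ce[i],z)*1000).round(1))
            P=np.array([onz(c,x,z)[:2] for x in q]);u=np.linalg.svd(P-P.mean(0),full_matrices=False)[2][0];print("ang",np.degrees(np.arctan2(u[1],u[0])))
```

```text
tabtop [576.8   7.1  50. ]
stud [611.3   2.1  31. ]
rib1 [459.7  57.8  42. ]
rib2 [512.   50.1  42. ]
lipTop [461.4  93.5  25. ]
lipBot [596.8  76.9  25. ]
lipTopL [448.3  89.3  25. ]
lipBotL [594.2  71.2  25. ]
hsTop [453.8 128.7  25. ]
hsBot [599.8 110.9  25. ]
blk [564.8  42.5   8. ]
carr [567.9 197.   34. ]
red [243 192   9  26 204] [246.6 204.1] [581.8   6.1  45. ]
ang -9.04435181620636
orange [ 328    0   29  172 2234] [341.8  76.2] [498.6  89.4  25. ]
ang -8.476445496212419
```

Call:
move_arm --pt "0.4 -1 -1 30 0 0 0" --pt "0.4 0 0 30 0 0 0" --pt "0.4 0 0 25 0 0 0" --pt "0.4 0 0 15 0 0 0" --pt "0.4 0 0 9 0 0 0" --pt "0.4 0 0 0 0 0 0" --pt "0 0 0 0 0 0 0" --pt "0 0 0 0 0 0 0" --pt "0 0 0 0 0 0 0" --pt "0 0 0 0 0 0 0"

```text
clock: 2.75
eef_pos: [0.5814, 0.0068, 0.0428]
tool_rot: [0.07, 0.998, 0.0, 0.002]
ft_force: [-0.5, -1.2, 6.6]
grip_width: 0.0063
grasp_force: 61.5
```

```bash
python3 -c "
from h import *
st()"
```

```text
t 2.75 p [581.4   6.8  42.8] a -81.99 zt [ 0.004 -0.    -1.   ] j [ 0.01  0.55 -0.07  0.94 -0.    0.15] w 6.3 gf 61.5 ft [-0.5 -1.2  6.6]
```

Call:
move_arm --pt "0 0 0 -4 0 -0.8 0" --pt "0 0 0 -4 0 -0.8 0" --pt "0 0 0 -4 0 -0.8 0" --pt "0 0 0 -4 0 -0.8 0" --pt "0 0 0 -4 0 -0.9 0" --pt "0 0 0 -4 0 -0.9 0" --pt "0 0 0 0 0 0 0"

```text
clock: 3.33
eef_pos: [0.5786, 0.0072, 0.0652]
tool_rot: [0.07, 0.997, -0.003, 0.044]
ft_force: [-0.6, -0.5, -1.1]
grip_width: 0.0064
grasp_force: 60.5
```

Call:
move_arm --pt "0 0.65 -15 0 0.44 0 4.98" --pt "0 0.65 -15 0 0.44 0 4.98" --pt "0 0.65 -15 0 0.44 0 4.98" --pt "0 0.65 -15 0 0.44 0 4.98" --pt "0 0.65 -15 0 0.44 0 4.98" --pt "0 0.65 -15 0 0.44 0 4.98" --pt "0 0.65 -15 0 0.44 0 4.98" --pt "0 0.65 -15 0 0.44 0 4.98" --pt "0 0.65 -15 0 0.44 0 4.98" --pt "0 0.65 -15 0 0.44 0 4.98"

```text
clock: 4.17
eef_pos: [0.4992, -0.1152, 0.0637]
tool_rot: [0.486, 0.873, -0.021, 0.038]
ft_force: [-0.6, 1.0, -1.7]
grip_width: 0.0066
grasp_force: 60.5
```

```bash
python3 -c "
from h import *
st()"
```

```text
t 4.17 p [ 499.2 -115.2   63.7] a -31.74 zt [ 0.046 -0.074 -0.996] j [-0.19  0.37 -0.31  0.83 -0.06  0.83] w 6.6 gf 60.5 ft [-0.6  1.  -1.7]
```

Call:
move_arm --pt "0 0 0 6 0 1.2 0" --pt "0 0 0 6 0 1.2 0" --pt "0 0 0 6 0 1.3 0" --pt "0 0 0 5 0 1.3 0" --pt "0 0 0 4 0 1.2 0" --pt "0 0 0 4 0 1.2 0" --pt "0 0 0 3 0 1 0" --pt "0 0 0 0 0 0 0"

```text
clock: 4.83
eef_pos: [0.5011, -0.1166, 0.0293]
tool_rot: [0.485, 0.874, 0.014, -0.026]
ft_force: [2.1, -3.4, 2.3]
grip_width: 0.0064
grasp_force: 61.1
```

```bash
python3 -c "
from h import *
st()"
```

```text
t 4.83 p [ 501.1 -116.6   29.3] a -31.96 zt [-0.032  0.05  -0.998] j [-0.25  0.49 -0.23  0.9   0.04  0.76] w 6.4 gf 61.1 ft [ 2.1 -3.4  2.3]
```

Call:
move_arm --pt "0.5 0 0 0 0 0 0" --pt "0.5 0 0 0 0 0 0" --pt "0.5 0 0 0 0 0 0" --pt "0.5 0 0 -15 0 0 0" --pt "0.5 0 0 -25 0 -3.4 0" --pt "0.5 0 0 -30 0 0 6.4" --pt "0.5 0 0 -30 0 0 6.4" --pt "0.5 0 0 -30 0 0 6.4" --pt "0.5 0 0 -30 0 0 6.4" --pt "0.5 0 0 0 0 0 6.4"

```text
clock: 5.67
eef_pos: [0.5047, -0.1181, 0.1965]
tool_rot: [0.709, 0.705, 0.003, 0.005]
ft_force: [0.7, -0.4, 0.1]
grip_width: 0.0426
grasp_force: 0.0
```

Call:
move_arm --pt "0.5 35 -4 -10 0 0 0" --pt "0.5 35 -4 -10 0 0 0" --pt "0.5 35 -4 -10 0 0 0" --pt "0.5 35 -4 -10 0 0 0" --pt "0.5 35 -4 -10 0 0 0" --pt "0.5 35 -4 -10 0 0 0" --pt "0.5 35 -4 -10 0 0 0" --pt "0.5 35 -4 -10 0 0 0" --pt "0.5 35 -4 -10 0 0 0" --pt "0.5 35 -4 0 0 0 0"

```text
clock: 6.5
eef_pos: [0.4612, 0.2344, 0.2819]
tool_rot: [0.707, 0.707, 0.001, 0.001]
ft_force: [0.9, 0.7, 0.6]
grip_width: 0.0427
grasp_force: 0.0
```

Call:
move_arm --pt "0.5 20 0 0 0 0 0" --pt "0.5 17 0 0 0 0 0" --pt "0.5 0 0 0 0 0 0" --pt "0.5 0 0 0 0 0 0"

```text
clock: 6.83
eef_pos: [0.4607, 0.2699, 0.2791]
tool_rot: [0.706, 0.708, -0.001, 0.0]
ft_force: [1.3, 0.3, -0.2]
grip_width: 0.0431
grasp_force: 0.0
```

Run:
```python
from h import *
st()
im=bot.camera("wrist");cv2.imwrite("pics/w2.png",im)
i2=bot.camera("side");cv2.imwrite("pics/s2.png",i2)
cv2.imwrite("pics/d2.png",cv2.resize(np.hstack([im,i2]),(800,300),interpolation=cv2.INTER_AREA))
```

```text
t 6.83 p [460.7 269.9 279.1] a -0.15 zt [-0.001 -0.002 -1.   ] j [ 0.53  0.3   0.19  1.46 -0.    2.1 ] w 43.1 gf 0.0 ft [ 1.3  0.3 -0.2]
```

View pics/w2.png

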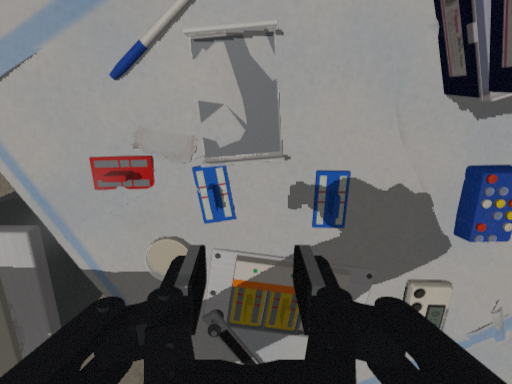

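View pics/s2.png

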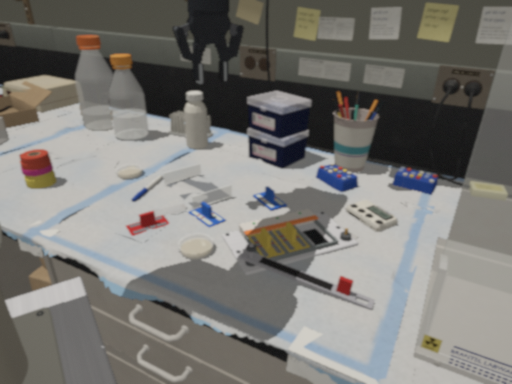

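```bash
cat >> h.py <<'E'
def blues(c,im,z=.006,col="blue"):
    h=cv2.cvtColor(im,cv2.COLOR_BGR2HSV);lo,hi={"blue":((98,120,50),(125,255,255)),"yel":((20,120,60),(35,255,255))}[col]
    m=cv2.morphologyEx(cv2.inRange(h,lo,hi),cv2.MORPH_CLOSE,np.ones((9,9)))
    k,l,s,ce=cv2.connectedComponentsWithStats(m)
    for i in range(1,k):
        if s[i,4]>250:
            P=np.array([onz(c,x,z)[:2] for x in np.argwhere(l==i)[:,::-1]],np.float32)*1000
            (cx,cy),(w,hh),an=cv2.minAreaRect(P);
            if w>hh: w,hh,an=hh,w,an-90
            print(col,s[i,:4],"ctr",round(cx,1),round(cy,1),"size",round(w,1),round(hh,1),"yaw",round(an,1))
E
python3 - <<'E'
from h import *
im=cv2.imread("pics/w2.png");c=bot.calibration("wrist")
blues(c,im);
for n,px,z in [("wA1",(187,34),.035),("wA2",(276,24),.035),("wB1",(204,158),.035),("wB2",(285,154),.035),("A1b",(192,51),.004),("A2b",(275,52),.0),("ribA",(220,193),.034),("ribB",(333,197),.034),("lipL",(233,281),.025)]:
    print(n,(onz(c,px,z)*1000).round(1))
cv2.imwrite("pics/crop2.png",np.hstack([cv2.resize(im[10:240,180:360],None,fx=2.5,fy=2.5,interpolation=cv2.INTER_CUBIC),cv2.resize(im[60:290,60:200],None,fx=2.2,fy=2.5)]) )
E
```

```text
blue [110  41  37  39] ctr 318.5 381.1 size 12.3 53.2 yaw -48.3
blue [454 165  58  77] ctr 779.9 204.2 size 81.7 106.6 yaw 1.7
blue [192 166  44  57] ctr 414.4 219.3 size 43.1 78.9 yaw 9.5
blue [312 171  38  57] ctr 568.3 210.7 size 43.8 78.5 yaw -0.6
wA1 [395.1 404.9  35. ]
wA2 [488.8 414.4  35. ]
wB1 [407.4 272.4  35. ]
wB2 [503.  277.2  35. ]
A1b [394.4 391.7   4. ]
A2b [490.9 391.1   0. ]
ribA [425.  228.7  34. ]
ribB [564.  223.7  34. ]
lipL [438.6  98.7  25. ]
```

View pics/crop2.png

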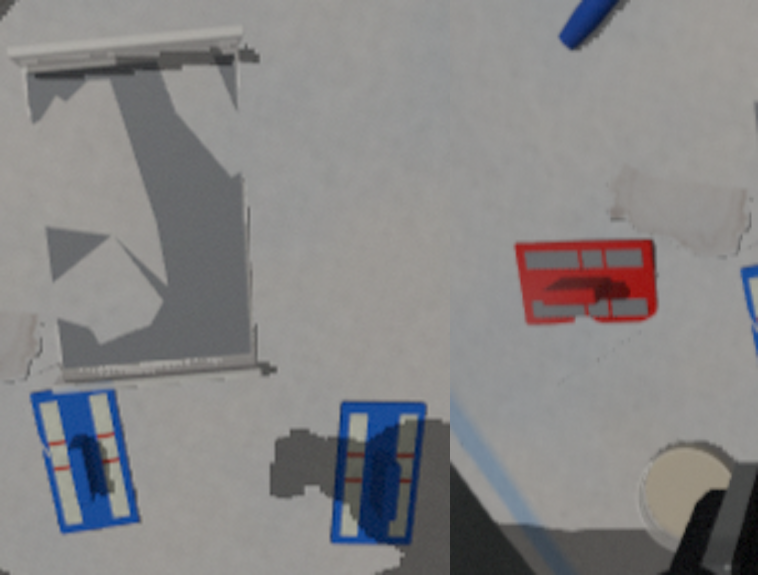

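Run:
```python
from h import *
c=bot.calibration("wrist")
for n,px,z in [("A1",(184,30),.035),("A2",(276,21.2),.035),("B1",(204.8,161),.035),("B2",(280,153),.035),("Ain1",(190,40),.004),("floorR",(278,80),.004),("floorR2",(281,150),.004),("floorL",(203,150),.004)]:
    print(n,(onz(c,px,z)*1000).round(1))
to((.4597,.0578,.085),8.2)
```

```text
A1 [392.2 408.7  35. ]
A2 [488.7 417.1  35. ]
B1 [408.2 268.8  35. ]
B2 [497.1 278.4  35. ]
Ain1 [392.8 403.3   4. ]
floorR [495.  360.1   4. ]
floorR2 [501.1 276.5   4. ]
floorL [402.1 276.4   4. ]
shift [-210.5   -1.2  194.7] turn 8.2
```

Call:
move_arm --pt "0.4 0 0 0 0 0 4.1" --pt "0.4 0 0 0 0 0 4.1" --pt "0.4 -30 4 0 0 0 0" --pt "0.4 -30 4 0 0 0 0" --pt "0.4 -30 4 30 0 0 0" --pt "0.4 -30 4 33 0 0 0" --pt "0.4 -30 4 33 0 0 0" --pt "0.4 -30 4 33 0 0 0" --pt "0.4 -30 5 33 0 0 0" --pt "0.4 0 0 30 0 0 0"

```text
clock: 7.77
eef_pos: [0.4594, 0.061, 0.0967]
tool_rot: [0.758, 0.652, -0.001, 0.001]
ft_force: [0.2, 0.4, -0.8]
grip_width: 0.0339
grasp_force: 0.0
```

Call:
move_arm --pt "0.4 0 0 0 0 0 0" --pt "0.4 0 0 0 0 0 0"

```text
clock: 7.93
eef_pos: [0.4588, 0.065, 0.0969]
tool_rot: [0.757, 0.654, -0.002, -0.001]
ft_force: [-0.2, 0.7, 0.0]
grip_width: 0.0342
grasp_force: 0.0
```

Run:
```python
from h import *
st();im=bot.camera("wrist");cv2.imwrite("pics/w3.png",im)
to((.4597,.0578,.0255),8.2)
```

```text
t 7.93 p [458.8  65.   96.9] a 8.33 zt [-0.004 -0.001 -1.   ] j [ 0.14  0.29 -0.33  0.96 -0.    1.86] w 34.2 gf 0.0 ft [-0.2  0.7  0. ]
shift [-8.   0.4 73. ] turn -0.06
```

View pics/w3.png

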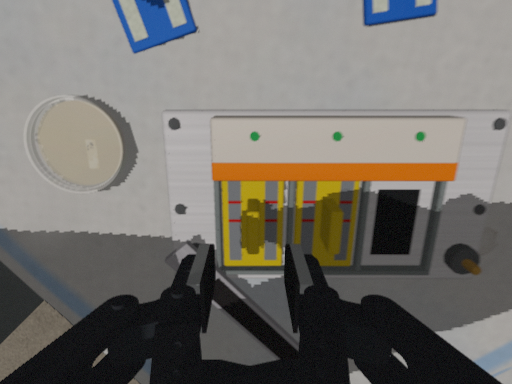

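Run:
```python
from h import *
c=bot.calibration("wrist");b1=np.array([.4597,.0578,.008]);y=np.radians(-8.2);S=np.array([[np.cos(y),-np.sin(y),0],[np.sin(y),np.cos(y),0],[0,0,1]])
for n,px,z in [("lipfrontL y30.5",(214,180),.025),("lipfrontR",(455,180),.025),("lipbackL y41.5",(212,163),.025),("lipbackR",(456,163),.025),("d01 x-26",(218,220),.017),("d12 x26",(288.5,220),.017),("d23 x78",(361,220),.017),("d34 x130",(437,220),.017),("rib1",(253,203),.042),("rib2",(330,196),.042),("stud 156,-33",(462,252),.031),("yel1 front y-40",(250,266),.014),("yel2 front",(325,266),.014)]:
    print(n,((S.T@(onz(c,px,z)-b1))*1000).round(1))
im=cv2.imread("pics/w3.png")
cv2.imwrite("pics/crop3.png",cv2.resize(im[100:300,150:500],None,fx=2.2,fy=2.2,interpolation=cv2.INTER_CUBIC))
```

```text
lipfrontL y30.5 [-23.6  31.7  17. ]
lipfrontR [135.9  31.6  17. ]
lipbackL y41.5 [-24.5  43.1  17. ]
lipbackR [134.3  43.1  17. ]
d01 x-26 [-22.7  -0.2   9. ]
d12 x26 [27.8 -0.2  9. ]
d23 x78 [79.7 -0.2  9. ]
d34 x130 [134.   -0.2   9. ]
rib1 [ 2.  21.5 34. ]
rib2 [49.6 26.  34. ]
stud 156,-33 [146.8 -18.3  23. ]
yel1 front y-40 [  0.2 -39.1   6. ]
yel2 front [ 57.4 -39.1   6. ]
```

View pics/crop3.png

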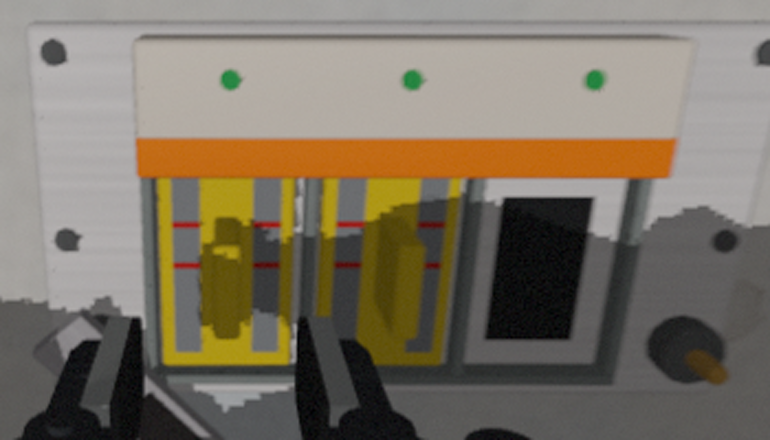

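Call:
move_arm --pt "0.4 -6 3.9 0 0 0 0" --pt "0.4 0 0 18 0 0 0" --pt "0.4 0 0 18 0 0 0" --pt "0.4 0 0 15 0 0 0" --pt "0.4 0 0 10 0 0 0" --pt "0.4 0 0 0 0 0 0" --pt "0.4 0 0 0 0 0 0"

```text
clock: 8.57
eef_pos: [0.4646, 0.0602, 0.0379]
tool_rot: [0.755, 0.655, 0.001, 0.001]
ft_force: [-0.4, -0.7, -0.2]
grip_width: 0.0343
grasp_force: 0.0
```

Run:
```python
from h import *
st();to((.4618,.0585,.0255),8.3)
```

```text
t 8.57 p [464.6  60.2  37.9] a 8.13 zt [ 0.002 -0.    -1.   ] j [ 0.13  0.37 -0.39  0.8  -0.    1.84] w 34.3 gf 0.0 ft [-0.4 -0.7 -0.2]
shift [-2.1 -2.6 12.4] turn 0.17
```

Call:
move_arm --pt "0.4 -2 -1.5 6 0 0 0" --pt "0.4 0 0 5.5 0 0 0" --pt "0.4 0 0 0 0 0 0" --pt "0.4 0 0 0 0 0 0"

```text
clock: 8.9
eef_pos: [0.4615, 0.058, 0.0251]
tool_rot: [0.756, 0.655, -0.0, 0.0]
ft_force: [-0.9, -0.3, -0.0]
grip_width: 0.0339
grasp_force: 0.0
```

Call:
move_arm --pt "0 0 0 0 0 0 0" --pt "0 0 0 0 0 0 0" --pt "0 0 0 0 0 0 0" --pt "0 0 0 0 0 0 0" --pt "0 0 0 0 0 0 0"

```text
clock: 9.32
eef_pos: [0.4619, 0.058, 0.0254]
tool_rot: [0.756, 0.655, -0.0, 0.0]
ft_force: [-0.7, -0.3, 3.0]
grip_width: 0.0067
grasp_force: 60.3
```

Run:
```python
from h import *
st()
```

```text
t 9.32 p [461.9  58.   25.4] a 8.19 zt [ 0.    -0.001 -1.   ] j [ 0.13  0.39 -0.41  0.77 -0.    1.84] w 6.7 gf 60.3 ft [-0.7 -0.3  3. ]
```

Call:
move_arm --pt "0 0.7 0 -3 0 -4 0" --pt "0 0.9 0 -2.9 0 -4 0" --pt "0 1 0 -2.8 0 -4 0" --pt "0 1 0 -2.8 0 -4 0" --pt "0 1 0 -2.8 0 -4 0" --pt "0 0 0 0 0 0 0" --pt "0 -6 0 0 0 0 0" --pt "0 -7 0 0 0 0 0" --pt "0 -7 0 -5 0 0 0" --pt "0 0 0 0 0 0 0"

```text
clock: 10.15
eef_pos: [0.46, 0.0458, 0.0513]
tool_rot: [0.745, 0.644, -0.131, 0.114]
ft_force: [0.1, -0.5, -0.2]
grip_width: 0.007
grasp_force: 59.8
```

Run:
```python
from h import *
st();im=bot.camera("wrist");cv2.imwrite("pics/w4.png",im)
i2=bot.camera("side");cv2.imwrite("pics/d4.png",np.hstack([cv2.resize(im,(400,300)),cv2.resize(i2[180:330,170:370],(400,300))]))
```

```text
t 10.15 p [460.   45.8  51.3] a 8.35 zt [-0.049 -0.338 -0.94 ] j [ 0.3   0.45 -0.28  0.99 -0.31  2.04] w 7.0 gf 59.8 ft [ 0.1 -0.5 -0.2]
```

View pics/d4.png

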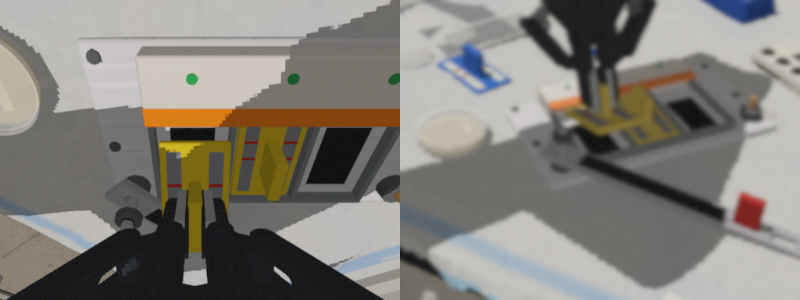

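Call:
move_arm --pt "0 -8.5 0 -23 0 0 0" --pt "0 -5 0 -20 0 5 0" --pt "0 0 0 -20 0 5 0" --pt "0 0 0 -20 0 5 0" --pt "0 0 0 -20 0 5 0" --pt "0 0 0 0 0 0 -6.9" --pt "0 0 0 0 0 0 -6.9" --pt "0 0 0 0 0 0 -6.9" --pt "0 0 0 0 0 0 -6.9" --pt "0 0 0 0 0 0 -6.9"

```text
clock: 11.08
eef_pos: [0.4617, 0.0594, 0.1542]
tool_rot: [0.525, 0.851, -0.0, 0.0]
ft_force: [-0.5, 0.3, -0.6]
grip_width: 0.0068
grasp_force: 59.8
```

Call:
move_arm --pt "0 0 0 0 0 0 -6.9" --pt "0 0 0 0 0 0 -6.9" --pt "0 0 0 0 0 0 -6.9" --pt "0 0 0 0 0 0 -6.9" --pt "0 0 0 0 0 0 -6.9" --pt "0 0 0 0 0 0 -6.9" --pt "0 0 0 0 0 0 -6.9" --pt "0 0 0 0 0 0 -6.9" --pt "0 0 0 0 0 0 -6.9" --pt "0 0 0 0 0 0 -6.9"

```text
clock: 11.92
eef_pos: [0.4617, 0.0596, 0.154]
tool_rot: [-0.049, 0.999, -0.0, -0.0]
ft_force: [0.2, -0.5, 0.1]
grip_width: 0.0067
grasp_force: 59.8
```

Run:
```python
from h import *
st();to((.4434,.3781,.08),-95.3)
```

```text
t 11.92 p [461.7  59.6 154. ] a -95.62 zt [-0. -0. -1.] j [ 0.13  0.23 -0.24  1.1  -0.    0.03] w 6.7 gf 59.8 ft [ 0.2 -0.5  0.1]
shift [-13.  318.8  73.9] turn 0.32
```

Call:
move_arm --pt "0 -1 29 0 0 0 0" --pt "0 -1 32 0 0 0 0" --pt "0 -1 32 0 0 0 0" --pt "0 -1 32 0 0 0 0" --pt "0 -2 32 0 0 0 0" --pt "0 -2 32 0 0 0 0" --pt "0 -2 32 10 0 0 0" --pt "0 -1 32 15 0 0 0" --pt "0 -1 32 20 0 0 0" --pt "0 -1 29 20 0 0 0"

```text
clock: 12.75
eef_pos: [0.4459, 0.3757, 0.0887]
tool_rot: [-0.046, 0.999, 0.001, 0.001]
ft_force: [1.2, -0.4, -0.7]
grip_width: 0.0067
grasp_force: 59.8
```

Call:
move_arm --pt "0 0 5 10 0 0 0" --pt "0 0 0 0 0 0 0" --pt "0 0 0 0 0 0 0"

```text
clock: 13.0
eef_pos: [0.4446, 0.3777, 0.078]
tool_rot: [-0.046, 0.999, -0.001, -0.001]
ft_force: [0.3, 0.1, 0.5]
grip_width: 0.0067
grasp_force: 59.7
```

Run:
```python
from h import *
st();to((.4434,.3781,.023),-95.3)
```

```text
t 13.0 p [444.6 377.7  78. ] a -95.32 zt [-0.002 -0.003 -1.   ] j [ 0.7   0.52 -0.02  1.03 -0.    0.61] w 6.7 gf 59.7 ft [0.3 0.1 0.5]
shift [ 1.   0.7 55. ] turn 0.02
```

Call:
move_arm --pt "0 0 0 20 0 0 0" --pt "0 0 0 18 0 0 0" --pt "0 0 0 10 0 0 0" --pt "0 0 0 6 0 0 0" --pt "0 0 0 1 0 0 0" --pt "0 0 0 0 0 0 0" --pt "0 0 0 0 0 0 0"

```text
clock: 13.58
eef_pos: [0.4461, 0.3788, 0.025]
tool_rot: [-0.046, 0.999, 0.0, 0.001]
ft_force: [0.3, -0.7, -1.6]
grip_width: 0.0068
grasp_force: 59.7
```

Call:
move_arm --pt "0.3 0 0 0 0 0 0" --pt "0.3 0 0 0 0 0 0" --pt "0.3 0 0 0 0 0 0" --pt "0.3 0 0 -10 0 0 0" --pt "0.3 0 0 -30 0 0 0" --pt "0.4 0 0 -30 0 0 0" --pt "0.4 0 0 -30 0 0 0" --pt "0.4 0 0 -20 0 0 0" --pt "0.4 0 0 0 0 0 0"

```text
clock: 14.33
eef_pos: [0.448, 0.3811, 0.1506]
tool_rot: [-0.046, 0.999, 0.003, 0.004]
ft_force: [0.3, 0.8, 0.4]
grip_width: 0.0341
grasp_force: 0.0
```

Run:
```python
from h import *
st();im=bot.camera("scene");c=bot.calibration("scene");cv2.imwrite("pics/s5.png",im)
blues(c,im,.01,"yel");blues(c,im,.006)
to((.5133,.051,.09),8.25)
```

```text
t 14.33 p [448.  381.1 150.6] a -95.32 zt [ 0.008  0.007 -1.   ] j [ 0.7   0.46  0.08  1.18 -0.    0.61] w 34.1 gf 0.0 ft [0.3 0.8 0.4]
yel [83  0 24 21] ctr 547.9 1515.9 size 89.1 228.4 yaw -2.5
yel [  0 158  31  24] ctr 132.2 565.5 size 66.3 72.3 yaw 5.2
yel [158 163  41  26] ctr 445.5 385.3 size 64.8 79.2 yaw -83.7
yel [261 248  39  38] ctr 512.1 52.2 size 44.8 78.2 yaw -8.0
blue [320 156  46  38] ctr 780.1 218.8 size 80.7 123.7 yaw 0.1
blue [406 164  53  37] ctr 944.3 102.3 size 96.3 102.6 yaw 25.0
blue [246 190  36  31] ctr 567.1 211.9 size 44.3 85.8 yaw -0.5
blue [174 213  39  31] ctr 412.6 220.1 size 42.5 82.2 yaw 9.7
shift [ -35.1 -334.2   56.9] turn -76.43
```

Call:
move_arm --pt "0.4 -3 -33 0 0 0 0" --pt "0.4 -3 -34 0 0 0 0" --pt "0.4 -3 -34 0 0 0 0" --pt "0.4 -4 -34 0 0 0 0" --pt "0.4 -4 -34 0 0 0 0" --pt "0.4 -4 -34 0 0 0 0" --pt "0.4 -4 -33 0 0 0 0" --pt "0.4 -4 -33 0 0 0 0" --pt "0.4 -4 -33 0 0 0 0" --pt "0.4 -3 -32 0 0 0 0"

```text
clock: 15.22
eef_pos: [0.5114, 0.0477, 0.1431]
tool_rot: [-0.046, 0.999, -0.0, -0.001]
ft_force: [0.0, 0.2, 0.3]
grip_width: 0.0342
grasp_force: 0.0
```

Call:
move_arm --pt "0.4 0 0 0 0 0 6.9" --pt "0.4 0 0 0 0 0 6.9" --pt "0.4 0 0 0 0 0 6.9" --pt "0.4 0 0 0 0 0 6.9" --pt "0.4 0 0 0 0 0 6.9" --pt "0.4 0 0 0 0 0 6.9" --pt "0.4 0 0 0 0 0 6.9" --pt "0.4 0 0 0 0 0 6.9" --pt "0.4 0 0 0 0 0 6.9" --pt "0.4 0 0 0 0 0 6.9"

```text
clock: 16.05
eef_pos: [0.5111, 0.0494, 0.1429]
tool_rot: [0.53, 0.848, -0.001, -0.001]
ft_force: [-0.3, -0.8, -0.5]
grip_width: 0.0342
grasp_force: 0.0
```

Call:
move_arm --pt "0.4 0 0 0 0 0 6.9" --pt "0.4 0 0 0 0 0 6.9" --pt "0.4 0 0 0 0 0 6.9" --pt "0.4 0 0 0 0 0 6.9" --pt "0.4 0 0 0 0 0 6.9" --pt "0.4 0 0 30 0 0 0" --pt "0.4 0 0 20 0 0 0" --pt "0.4 0 0 0 0 0 0" --pt "0.4 0 0 0 0 0 0"

```text
clock: 16.8
eef_pos: [0.5102, 0.0493, 0.0925]
tool_rot: [0.756, 0.655, -0.002, -0.001]
ft_force: [0.6, 1.0, 1.2]
grip_width: 0.034
grasp_force: 0.0
```

Run:
```python
from h import *
st();to((.5132,.0508,.0255),8.25)
```

```text
t 16.8 p [510.2  49.3  92.5] a 8.19 zt [-0.005 -0.001 -1.   ] j [ 0.1   0.38 -0.2   0.99 -0.    1.81] w 34.0 gf 0.0 ft [0.6 1.  1.2]
shift [ 2.1  3.1 67. ] turn 0.06
```

Call:
move_arm --pt "0.4 2 2 18 0 0 0" --pt "0.4 0 0 18 0 0 0" --pt "0.4 0 0 14 0 0 0" --pt "0.4 0 0 10 0 0 0" --pt "0.4 0 0 5 0 0 0" --pt "0.4 0 0 2 0 0 0" --pt "0.4 0 0 0 0 0 0" --pt "0.4 0 0 0 0 0 0"

```text
clock: 17.47
eef_pos: [0.515, 0.0511, 0.0278]
tool_rot: [0.756, 0.655, 0.0, 0.001]
ft_force: [0.8, 0.1, 1.1]
grip_width: 0.0338
grasp_force: 0.0
```

Run:
```python
from h import *
st();to((.5132,.0508,.0255),8.25)
```

```text
t 17.47 p [515.   51.1  27.8] a 8.19 zt [ 0.001 -0.    -1.   ] j [ 0.1   0.47 -0.27  0.83 -0.    1.81] w 33.8 gf 0.0 ft [0.8 0.1 1.1]
shift [-0.6 -1.8  2.3] turn 0.06
```

Call:
move_arm --pt "0.4 -0.6 -1.5 2.2 0 0 0" --pt "0.4 0 0 0 0 0 0" --pt "0 0 0 0 0 0 0" --pt "0 0 0 0 0 0 0" --pt "0 0 0 0 0 0 0" --pt "0 0 0 0 0 0 0" --pt "0 0 0 0 0 0 0"

```text
clock: 18.05
eef_pos: [0.5131, 0.0507, 0.0252]
tool_rot: [0.756, 0.655, 0.0, 0.0]
ft_force: [0.3, -0.5, 4.1]
grip_width: 0.0067
grasp_force: 60.6
```

Call:
move_arm --pt "0 0.7 0 -3 0 -4 0" --pt "0 0.9 0 -2.9 0 -4 0" --pt "0 1 0 -2.8 0 -4 0" --pt "0 1 0 -2.8 0 -4 0" --pt "0 1 0 -2.8 0 -4 0" --pt "0 0 0 0 0 0 0" --pt "0 -6 0 0 0 0 0" --pt "0 -7 0 0 0 0 0" --pt "0 -7 0 -5 0 0 0" --pt "0 0 0 0 0 0 0"

```text
clock: 18.88
eef_pos: [0.5113, 0.0384, 0.0511]
tool_rot: [0.745, 0.644, -0.131, 0.114]
ft_force: [0.0, 0.1, -1.0]
grip_width: 0.0068
grasp_force: 60.0
```

Run:
```python
from h import *
st()
```

```text
t 18.88 p [511.3  38.4  51.1] a 8.36 zt [-0.049 -0.338 -0.94 ] j [ 0.26  0.52 -0.15  1.04 -0.32  2.  ] w 6.8 gf 60.0 ft [ 0.   0.1 -1. ]
```

Call:
move_arm --pt "0 -8.5 0 -23 0 0 0" --pt "0 -5 0 -20 0 5 0" --pt "0 0 0 -20 0 5 0" --pt "0 0 0 -20 0 5 0" --pt "0 0 0 -20 0 5 0" --pt "0 0 0 0 0 0 -6.9" --pt "0 0 0 0 0 0 -6.9" --pt "0 0 0 0 0 0 -6.9" --pt "0 0 0 0 0 0 -6.9" --pt "0 0 0 0 0 0 -6.9"

```text
clock: 19.72
eef_pos: [0.5129, 0.0516, 0.1544]
tool_rot: [0.526, 0.851, 0.0, 0.0]
ft_force: [-0.5, -0.4, -1.0]
grip_width: 0.0067
grasp_force: 60.0
```

Call:
move_arm --pt "0 0 0 0 0 0 -6.9" --pt "0 0 0 0 0 0 -6.9" --pt "0 0 0 0 0 0 -6.9" --pt "0 0 0 0 0 0 -6.9" --pt "0 0 0 0 0 0 -6.9" --pt "0 0 0 0 0 0 -6.9" --pt "0 0 0 0 0 0 -6.9" --pt "0 0 0 0 0 0 -6.9" --pt "0 0 0 0 0 0 -6.9" --pt "0 0 0 0 0 0 -6.9"

```text
clock: 20.55
eef_pos: [0.5129, 0.0517, 0.1542]
tool_rot: [-0.049, 0.999, 0.0, 0.0]
ft_force: [-1.1, -0.3, -1.2]
grip_width: 0.0068
grasp_force: 60.0
```

Run:
```python
from h import *
st();to((.4498,.3085,.08),-95.3)
```

```text
t 20.55 p [512.9  51.7 154.2] a -95.56 zt [ 0.001  0.    -1.   ] j [ 0.1   0.32 -0.11  1.14  0.    0.  ] w 6.8 gf 60.0 ft [-1.1 -0.3 -1.2]
shift [ 37.9 261.7  74.2] turn 0.26
```

Call:
move_arm --pt "0 4 28 0 0 0 0" --pt "0 4 29 0 0 0 0" --pt "0 4 29 0 0 0 0" --pt "0 4 29 0 0 0 0" --pt "0 4 29 0 0 0 0" --pt "0 4 29 0 0 0 0" --pt "0 4 29 10 0 0 0" --pt "0 5 29 20 0 0 0" --pt "0 5 29 20 0 0 0" --pt "0 0 2 20 0 0 0"

```text
clock: 21.38
eef_pos: [0.4504, 0.3141, 0.0839]
tool_rot: [-0.048, 0.999, 0.002, 0.001]
ft_force: [0.6, -0.3, -0.6]
grip_width: 0.0069
grasp_force: 60.0
```

Call:
move_arm --pt "0 0 0 4 0 0 0" --pt "0 0 0 0 0 0 0" --pt "0 0 0 0 0 0 0"

```text
clock: 21.63
eef_pos: [0.4514, 0.3089, 0.0803]
tool_rot: [-0.045, 0.999, -0.0, -0.0]
ft_force: [-0.1, -0.4, -0.4]
grip_width: 0.0067
grasp_force: 60.0
```

Run:
```python
from h import *
st();to((.4498,.3085,.0235),-95.3)
```

```text
t 21.63 p [451.4 308.9  80.3] a -95.21 zt [-0. -0. -1.] j [ 0.6   0.45 -0.13  0.99 -0.    0.51] w 6.7 gf 60.0 ft [-0.1 -0.4 -0.4]
shift [ 1.6 -0.2 56.8] turn -0.09
```

Call:
move_arm --pt "0 0 0 20 0 0 0" --pt "0 0 0 18 0 0 0" --pt "0 0 0 11 0 0 0" --pt "0 0 0 6 0 0 0" --pt "0 0 0 1.5 0 0 0" --pt "0 0 0 0 0 0 0" --pt "0 0 0 0 0 0 0"

```text
clock: 22.22
eef_pos: [0.4517, 0.3101, 0.024]
tool_rot: [-0.046, 0.999, 0.0, 0.001]
ft_force: [-0.3, 0.5, -0.6]
grip_width: 0.007
grasp_force: 60.0
```

Call:
move_arm --pt "0.3 0 0 0 0 0 0" --pt "0.3 0 0 0 0 0 0" --pt "0.3 0 0 0 0 0 0" --pt "0.3 0 0 -10 0 0 0" --pt "0.3 0 0 -30 0 0 0" --pt "0.4 0 0 -30 0 0 0" --pt "0.4 0 0 -30 0 0 0" --pt "0.4 0 0 -20 0 0 0" --pt "0.4 0 0 0 0 0 6.8" --pt "0.4 0 0 0 0 0 6.8"

```text
clock: 23.05
eef_pos: [0.4522, 0.3109, 0.1464]
tool_rot: [0.075, 0.997, 0.001, 0.002]
ft_force: [-0.0, 0.0, -1.1]
grip_width: 0.0344
grasp_force: 0.0
```

Call:
move_arm --pt "0.5 0 0 0 0 0 6.8" --pt "0.5 0 0 0 0 0 6.8" --pt "0.5 0 0 0 0 0 6.8" --pt "0.5 0 0 0 0 0 6.8" --pt "0.5 0 0 0 0 0 6.8" --pt "0.5 0 0 0 0 0 6.8" --pt "0.5 0 0 0 0 0 6.8" --pt "0.5 0 0 0 0 0 6.8" --pt "0.5 0 0 0 0 0 6.8" --pt "0.5 0 0 0 0 0 6.8"

```text
clock: 23.88
eef_pos: [0.451, 0.31, 0.144]
tool_rot: [0.62, 0.785, 0.0, 0.0]
ft_force: [0.5, 0.0, -0.6]
grip_width: 0.0427
grasp_force: 0.0
```

Call:
move_arm --pt "0.5 0 0 0 0 0 6.8" --pt "0.5 0 0 0 0 0 6.8" --pt "0.5 0 0 0 0 0 0"

```text
clock: 24.13
eef_pos: [0.451, 0.31, 0.144]
tool_rot: [0.707, 0.707, 0.0, 0.0]
ft_force: [-0.2, -0.0, -0.4]
grip_width: 0.0428
grasp_force: 0.0
```

Run:
```python
from h import *
st();im=bot.camera("scene");c=bot.calibration("scene");cv2.imwrite("pics/s6.png",im)
blues(c,im,.01,"yel");blues(c,im,.006)
im=bot.camera("wrist");c=bot.calibration("wrist");cv2.imwrite("pics/w6.png",im);blues(c,im,.006)
to((.5678,.2113,.017),0.5)
```

```text
t 24.13 p [451. 310. 144.] a -0.01 zt [ 0. -0. -1.] j [ 0.6   0.39 -0.04  1.14 -0.    2.17] w 42.8 gf 0.0 ft [-0.2 -0.  -0.4]
yel [  0 158  31  24] ctr 132.2 565.5 size 66.3 72.3 yaw 5.2
yel [158 163  56  44] ctr 448.5 352.2 size 79.9 132.3 yaw 5.0
blue [320 156  46  38] ctr 780.4 218.8 size 81.4 123.7 yaw 0.1
blue [406 164  53  37] ctr 944.7 102.3 size 98.0 102.4 yaw 27.1
blue [246 190  36  31] ctr 567.2 211.8 size 44.3 86.1 yaw -0.5
blue [174 213  39  31] ctr 412.6 220.1 size 42.5 82.2 yaw 9.7
blue [59 71 53 55] ctr 317.4 381.7 size 12.7 54.3 yaw -47.9
blue [180 239  59  74] ctr 414.8 221.7 size 42.5 80.1 yaw 11.4
blue [346 246  52  59] ctr 567.3 221.9 size 44.3 63.7 yaw -0.5
shift [-99.3 116.3 126.8] turn 0.79
```

Call:
move_arm --pt "0.5 -25 29 0 0 0 0.5" --pt "0.5 -25 29 0 0 0 0" --pt "0.5 -25 29 0 0 0 0" --pt "0.5 -24 29 0 0 0 0" --pt "0.5 0 0 25 0 0 0" --pt "0.5 0 0 25 0 0 0" --pt "0.5 0 0 20 0 0 0" --pt "0.5 0 0 0 0 0 0" --pt "0.5 0 0 0 0 0 0"

```text
clock: 24.98
eef_pos: [0.5654, 0.2099, 0.0722]
tool_rot: [0.709, 0.705, -0.002, -0.001]
ft_force: [-0.4, -0.6, 0.2]
grip_width: 0.0428
grasp_force: 0.0
```

Run:
```python
from h import *
st();im=bot.camera("wrist");c=bot.calibration("wrist");cv2.imwrite("pics/w7.png",im);blues(c,im,.006)
to((.568,.211,.018),0.5)
```

```text
t 24.98 p [565.4 209.9  72.2] a 0.31 zt [-0.003 -0.002 -1.   ] j [ 0.36  0.56  0.03  1.05 -0.    1.93] w 42.8 gf 0.0 ft [-0.4 -0.6  0.2]
blue [  0 139  73 121] ctr 414.9 220.8 size 46.8 79.6 yaw 9.7
blue [222 154  69 113] ctr 570.6 212.7 size 43.4 79.6 yaw -0.5
blue [499 223  13  60] ctr 744.1 181.1 size 8.3 47.0 yaw 13.7
shift [ 0.5  1.4 55.7] turn 0.19
```

View pics/w7.png

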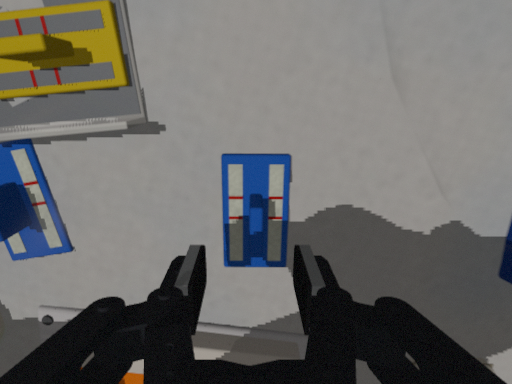

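Call:
move_arm --pt "0.5 2 4 18 0 0 0.2" --pt "0.5 0 0 16 0 0 0" --pt "0.5 0 0 12 0 0 0" --pt "0.5 0 0 6 0 0 0" --pt "0.5 0 0 1.5 0 0 0" --pt "0.5 0 0 0 0 0 0" --pt "0.5 0 0 0 0 0 0"

```text
clock: 25.62
eef_pos: [0.5715, 0.2128, 0.0211]
tool_rot: [0.711, 0.704, 0.001, 0.001]
ft_force: [0.1, 0.5, 0.6]
grip_width: 0.0427
grasp_force: 0.0
```

Run:
```python
from h import *
st();to((.5698,.212,.0175),0.5)
```

```text
t 25.62 p [571.5 212.8  21.1] a 0.57 zt [ 0.002  0.    -1.   ] j [ 0.36  0.62 -0.01  0.94 -0.    1.94] w 42.7 gf 0.0 ft [0.1 0.5 0.6]
shift [-0.8 -1.7  3.6] turn -0.07
```

Close, then lift and head above bay 3.

Call:
move_arm --pt "0.5 -0.8 -1.5 3.3 0 0 0" --pt "0.4 0 0 0 0 0 0" --pt "0 0 0 0 0 0 0" --pt "0 0 0 0 0 0 0" --pt "0 0 0 0 0 0 0" --pt "0 0 0 0 0 0 0" --pt "0 0 0 0 0 0 0" --pt "0 0 0 0 0 0 0"

```text
clock: 26.28
eef_pos: [0.5693, 0.2116, 0.0166]
tool_rot: [0.711, 0.703, 0.0, 0.0]
ft_force: [-0.7, -0.4, 3.6]
grip_width: 0.0066
grasp_force: 60.3
```

Run:
```python
from h import *
st()
```

```text
t 26.28 p [569.3 211.6  16.6] a 0.59 zt [ 0. -0. -1.] j [ 0.36  0.62 -0.02  0.93 -0.    1.94] w 6.6 gf 60.3 ft [-0.7 -0.4  3.6]
```

Call:
move_arm --pt "0 0 0 -15 0 0 0" --pt "0 0 0 -25 0 0 0" --pt "0 0 0 -25 0 0 2" --pt "0 0 0 -20 0 0 5.7" --pt "0 0 0 0 0 0 0" --pt "0 0 0 0 0 0 0"

```text
clock: 26.78
eef_pos: [0.5697, 0.2118, 0.1022]
tool_rot: [0.756, 0.655, 0.001, 0.001]
ft_force: [-0.1, 0.6, -1.6]
grip_width: 0.0071
grasp_force: 59.9
```

Run:
```python
from h import *
st();im=bot.camera("side");cv2.imwrite("pics/s8.png",im[100:300,100:400])
im=bot.camera("wrist");cv2.imwrite("pics/w8.png",im)
```

```text
t 26.78 p [569.7 211.8 102.2] a 8.21 zt [ 0.002  0.    -1.   ] j [ 0.36  0.54  0.08  1.11 -0.    2.07] w 7.1 gf 59.9 ft [-0.1  0.6 -1.6]
```

View pics/w8.png

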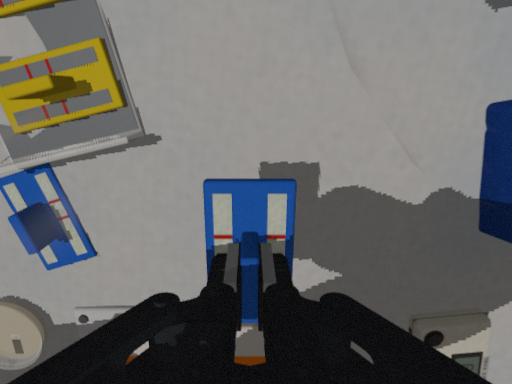

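Run:
```python
from h import *
o=bot.get_obs();M=R.from_quat(o["tool_rot"]).as_matrix();c=bot.calibration("wrist");p=np.array(o["eef_pos"])
for px in [(250,180),(205,180),(296,180),(250,183),(294,285)]:
    print(((onz(c,px,p[2]-.011)-p)@M*1000).round(1))
# yellow in w4 (tilted 20): far edge px (195/400*512, 142/300*384)
b1=np.array([.4619,.058]);y=np.radians(-8.25);S=np.array([[np.cos(y),-np.sin(y)],[np.sin(y),np.cos(y)]])
for i in range(3):print("bay",i+1,(b1+S@np.array([.052*i,0])).round(4))
b3=b1+S@[.104,0];to((*(b3+S@[0,-.04]),.1),8.25)
```

```text
[40.5  0.4 10.9]
[ 40.5 -20.4  11. ]
[40.6 21.6 10.9]
[39.1  0.4 10.9]
[-15.5  23.1  11. ]
bay 1 [0.4619 0.058 ]
bay 2 [0.5134 0.0505]
bay 3 [0.5648 0.0431]
shift [-2.068e+02  2.090e+01  1.000e-01] turn 0.02
```

Call:
move_arm --pt "0 -25 3 0 0 0 0" --pt "0 -26 3 0 0 0 0" --pt "0 -26 3 0 0 0 0" --pt "0 -26 3 0 0 0 0" --pt "0 -26 3 0 0 0 0" --pt "0 -25 3 0 0 0 0" --pt "0 -24 3 0 0 0 0" --pt "0 0 0 0 0 -5 0" --pt "0 0 0 0 0 -5 0" --pt "0 0 0 0 0 -5 0"

```text
clock: 27.72
eef_pos: [0.5631, 0.0303, 0.1001]
tool_rot: [0.75, 0.648, -0.102, 0.086]
ft_force: [0.7, 0.1, -0.5]
grip_width: 0.0066
grasp_force: 59.9
```

Call:
move_arm --pt "0 0 0 0 0 -5 0" --pt "0 0 0 0 0 0 0" --pt "0 0 0 0 0 0 0" --pt "0 0 0 0 0 0 0"

```text
clock: 28.05
eef_pos: [0.5633, 0.0321, 0.1001]
tool_rot: [0.745, 0.644, -0.132, 0.113]
ft_force: [-1.0, -0.4, -0.6]
grip_width: 0.0068
grasp_force: 59.9
```

```bash
cat >> h.py <<'E'
B1=np.array([.4619,.058]);Y=np.radians(-8.25);S3=np.array([[np.cos(Y),-np.sin(Y),0],[np.sin(Y),np.cos(Y),0],[0,0,1]])
def stage(i,tgt=None):
    o,M=st();p=np.array(o["eef_pos"])-[*B1,.008];q=S3.T@p*1000-[52*(i-1),.5,0]
    print("in bay",i,q.round(1),"tilt",np.degrees(np.arcsin(-(S3.T@M)[1,2])).round(2),"lean x",np.degrees((S3.T@M)[0,2]).round(2))
    if tgt is not None:print("shift",(M.T@S3@(np.array(tgt)-q)).round(1))
E
python3 - <<'E'
from h import *
stage(3,(0,-12.1,37.2))
E
```

```text
t 28.05 p [563.3  32.1 100.1] a 8.27 zt [-0.052 -0.338 -0.94 ] j [ 0.22  0.56  0.05  1.2  -0.32  1.96] w 6.8 gf 59.9 ft [-1.  -0.4 -0.6]
in bay 3 [  0.1 -11.6  92.1] tilt 20.0 lean x -0.15
shift [18.3  0.1 51.8]
```

Call:
move_arm --pt "0 5 0 15 0 0 0" --pt "0 5 0 14 0 0 0" --pt "0 4.3 0 12 0 0 0" --pt "0 3 0 8 0 0 0" --pt "0 1 0 2.8 0 0 0" --pt "0 0 0 0 0 0 0" --pt "0 0 0 0 0 0 0"

```text
clock: 28.63
eef_pos: [0.5642, 0.0314, 0.0469]
tool_rot: [0.745, 0.644, -0.131, 0.114]
ft_force: [-0.7, -1.3, -0.5]
grip_width: 0.0067
grasp_force: 59.9
```

Run:
```python
from h import *
stage(3,(0,6.7,30.4))
```

```text
t 28.63 p [564.2  31.4  46.9] a 8.33 zt [-0.049 -0.339 -0.94 ] j [ 0.22  0.61 -0.01  1.08 -0.33  1.96] w 6.7 gf 59.9 ft [-0.7 -1.3 -0.5]
in bay 3 [  1.1 -12.2  38.9] tilt 20.01 lean x -0.01
shift [20.6 -1.1  1.5]
```

Call:
move_arm --pt "0 0 -1 1.2 0 0 0" --pt "0 6 0 0 0 0 0" --pt "0 6 0 0 0 0 0" --pt "0 5 0 0 0 0 0" --pt "0 3 0 0 0 0 0" --pt "0 0 0 0 0 0 0" --pt "0 0 0 0 0 0 0"

```text
clock: 29.22
eef_pos: [0.5657, 0.0494, 0.0388]
tool_rot: [0.745, 0.644, -0.133, 0.115]
ft_force: [-0.6, -5.0, 1.9]
grip_width: 0.007
grasp_force: 60.0
```

Run:
```python
from h import *
stage(3,(0,6.7,30.4));im=bot.camera("wrist");cv2.imwrite("pics/w9.png",im)
i2=bot.camera("side");cv2.imwrite("pics/d9.png",np.hstack([cv2.resize(im,(400,300)),cv2.resize(i2[180:330,170:370],(400,300))]))
```

```text
t 29.22 p [565.7  49.4  38.8] a 8.28 zt [-0.05  -0.342 -0.938] j [ 0.25  0.63  0.01  1.09 -0.32  1.99] w 7.0 gf 60.0 ft [-0.6 -5.   1.9]
in bay 3 [-0.1  5.9 30.8] tilt 20.2 lean x -0.0
shift [0.9 0.1 0. ]
```

View pics/d9.png

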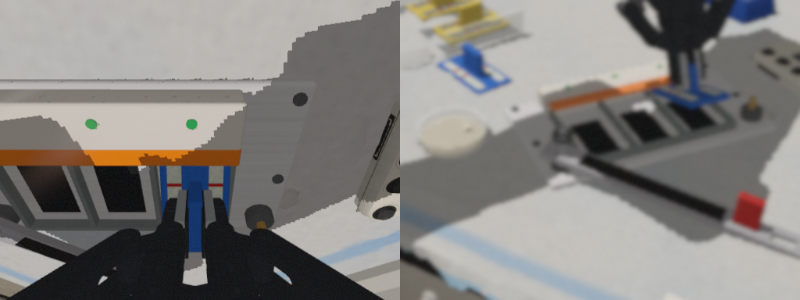

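Call:
move_arm --pt "0 -1.1 0 2.8 0 4 0" --pt "0 -1 0 2.8 0 4 0" --pt "0 -1 0 2.8 0 4 0" --pt "0 -1 0 2.8 0 4 0" --pt "0 -1 0 2.8 0 4 0" --pt "0 0 0 0 0 0 0" --pt "0 0 0 0 0 0 0"

```text
clock: 29.9
eef_pos: [0.5643, 0.0421, 0.0258]
tool_rot: [0.757, 0.654, -0.0, -0.0]
ft_force: [0.4, 0.3, -1.0]
grip_width: 0.0065
grasp_force: 59.9
```

Run:
```python
from h import *
stage(3,(0,-.8,17))
```

```text
t 29.9 p [564.3  42.1  25.8] a 8.38 zt [-0.001 -0.    -1.   ] j [ 0.07  0.55 -0.13  0.89 -0.    1.79] w 6.5 gf 59.9 ft [ 0.4  0.3 -1. ]
in bay 3 [-0.4 -1.6 17.8] tilt 0.03 lean x -0.04
shift [0.8 0.3 0.8]
```

Call:
move_arm --pt "0 0.5 0 1 0 0 0" --pt "0 0 0 0 0 0 0" --pt "0.2 0 0 0 0 0 0" --pt "0.2 0 0 0 0 0 0" --pt "0.2 0 0 0 0 0 0" --pt "0.2 0 0 0 0 0 0" --pt "0.2 0 0 -10 0 0 0" --pt "0.2 0 0 -25 0 0 0" --pt "0.3 0 0 -25 0 0 0" --pt "0.3 0 0 0 0 0 0"

```text
clock: 30.73
eef_pos: [0.5683, 0.0433, 0.0908]
tool_rot: [0.756, 0.654, 0.004, 0.003]
ft_force: [1.2, 0.1, 0.7]
grip_width: 0.0252
grasp_force: 0.0
```

Run:
```python
from h import *
st();im=bot.camera("scene");c=bot.calibration("scene");cv2.imwrite("pics/s10.png",im);blues(c,im,.008)
w=bot.camera("wrist");cv2.imwrite("pics/d10.png",np.hstack([cv2.resize(w,(400,300)),cv2.resize(im[190:310,190:350],(400,300))]))
to((.4146,.2205,.072),-9.7)
```

```text
t 30.73 p [568.3  43.3  90.8] a 8.29 zt [ 0.009  0.    -1.   ] j [ 0.08  0.47 -0.06  1.03 -0.    1.79] w 25.2 gf 0.0 ft [1.2 0.1 0.7]
blue [344 160  22  32] ctr 799.7 200.0 size 42.6 111.2 yaw -22.5
blue [406 164  53  37] ctr 942.4 100.7 size 97.7 102.1 yaw 27.1
blue [174 213  39  31] ctr 412.0 218.2 size 42.4 81.9 yaw 9.7
blue [288 241  40  36] ctr 567.2 45.5 size 46.0 78.3 yaw -7.8
shift [ 153.7 -175.4   14.4] turn -17.99
```

View pics/d10.png

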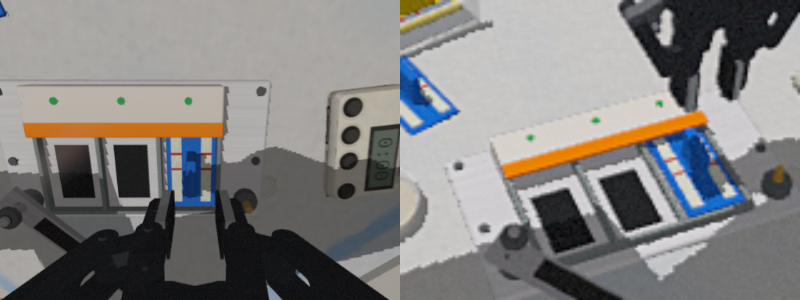

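Call:
move_arm --pt "0.5 17 -20 0 0 0 0" --pt "0.5 19 -22 0 0 0 0" --pt "0.5 19 -22 0 0 0 0" --pt "0.5 20 -23 0 0 0 0" --pt "0.5 20 -23 0 0 0 0" --pt "0.5 20 -23 0 0 0 0" --pt "0.5 20 -23 0 0 0 0" --pt "0.5 18 -22 0 0 0 0" --pt "0.5 0 0 5 0 0 -6" --pt "0.5 0 0 5 0 0 -6"

```text
clock: 31.67
eef_pos: [0.4086, 0.2209, 0.0742]
tool_rot: [0.681, 0.733, -0.001, -0.0]
ft_force: [-0.4, 0.2, -0.5]
grip_width: 0.0428
grasp_force: 0.0
```

Call:
move_arm --pt "0.5 0 0 5 0 0 -6" --pt "0.5 0 0 0 0 0 0" --pt "0.5 0 0 0 0 0 0"

```text
clock: 31.92
eef_pos: [0.4095, 0.2195, 0.069]
tool_rot: [0.646, 0.764, -0.001, -0.0]
ft_force: [0.3, 0.5, -0.6]
grip_width: 0.0423
grasp_force: 0.0
```

Run:
```python
from h import *
st();im=bot.camera("wrist");c=bot.calibration("wrist");cv2.imwrite("pics/w11.png",im);blues(c,im,.006);blues(c,im,.01,"yel")
to((.4145,.2205,.018),-9.7)
```

```text
t 31.92 p [409.5 219.5  69. ] a -9.57 zt [-0.003 -0.002 -1.   ] j [ 0.49  0.33 -0.36  0.89 -0.    1.9 ] w 42.3 gf 0.0 ft [ 0.3  0.5 -0.6]
blue [222 159  69 113] ctr 414.2 220.7 size 43.2 78.6 yaw 9.6
yel [279  37 152  93] ctr 453.3 310.9 size 43.7 79.5 yaw -84.7
shift [ 0.2  4.6 51.4] turn -0.15
```

Call:
move_arm --pt "0.5 0 3.8 16 0 0 0" --pt "0.5 0 0 14 0 0 0" --pt "0.5 0 0 11 0 0 0" --pt "0.5 0 0 6 0 0 0" --pt "0.5 0 0 2 0 0 0" --pt "0.5 0 0 0 0 0 0" --pt "0.5 0 0 0 0 0 0"

```text
clock: 32.55
eef_pos: [0.4146, 0.2207, 0.0213]
tool_rot: [0.645, 0.764, -0.0, 0.0]
ft_force: [0.3, 1.4, 0.6]
grip_width: 0.0427
grasp_force: 0.0
```

Run:
```python
from h import *
st();to((.4133,.22,.017),-9.6)
```

```text
t 32.55 p [414.6 220.7  21.3] a -9.66 zt [ 0. -0. -1.] j [ 0.49  0.4  -0.4   0.77 -0.    1.89] w 42.7 gf 0.0 ft [0.3 1.4 0.6]
shift [-0.4 -1.4  4.3] turn 0.06
```

Call:
move_arm --pt "0.5 -0.4 -1.2 4 0 0 0" --pt "0.4 0 0 0 0 0 0" --pt "0 0 0 0 0 0 0" --pt "0 0 0 0 0 0 0" --pt "0 0 0 0 0 0 0" --pt "0 0 0 0 0 0 0" --pt "0 0 0 0 0 0 0" --pt "0 0 0 0 0 0 0"

```text
clock: 33.22
eef_pos: [0.4134, 0.2201, 0.0172]
tool_rot: [0.645, 0.764, 0.0, 0.0]
ft_force: [-0.2, -0.8, 5.2]
grip_width: 0.0067
grasp_force: 59.5
```

Call:
move_arm --pt "0 0 0 -15 0 0 0" --pt "0 0 0 -25 0 0 0" --pt "0 0 0 -25 0 0 6" --pt "0 0 0 -20 0 0 6" --pt "0 0 0 0 0 0 5.9" --pt "0 0 0 0 0 0 0" --pt "0 0 0 0 0 0 0"

```text
clock: 33.8
eef_pos: [0.4127, 0.2198, 0.1015]
tool_rot: [0.755, 0.656, -0.001, 0.0]
ft_force: [-0.7, 0.3, -0.6]
grip_width: 0.0065
grasp_force: 58.9
```

Run:
```python
from h import *
im=bot.camera("wrist");c=bot.calibration("wrist");cv2.imwrite("pics/w12.png",im)
o,M=st();p=np.array(o["eef_pos"])
h=cv2.cvtColor(im,cv2.COLOR_BGR2HSV);m=cv2.inRange(h,(98,120,50),(125,255,255))
m=cv2.morphologyEx(m,cv2.MORPH_CLOSE,np.ones((9,9)));r=np.where(m[:,235:265].sum(1)>10*255)[0]
rows=m[185:230];print("top row",r[:5],"cols at 200",np.where(m[200])[0][[0,-1]],"at 225",np.where(m[225])[0][[0,-1]])
im8=cv2.imread("pics/w8.png");m8=cv2.inRange(cv2.cvtColor(im8,cv2.COLOR_BGR2HSV),(98,120,50),(125,255,255));print("w8 top",np.where(m8[:,235:265].sum(1)>10*255)[0][:3],"cols",np.where(m8[200,150:350])[0][[0,-1]]+150)
print(((onz(c,(250,r[0]),p[2]-.011)-p)@M*1000).round(1))
stage(1,(0,-12.1,92))
```

```text
t 33.85 p [412.4 219.6 101. ] a 8.06 zt [-0.002 -0.002 -1.   ] j [ 0.49  0.29 -0.31  0.97 -0.    2.2 ] w 7.2 gf 58.9 ft [-0.1  0.  -0.7]
top row [180 181 182 183 184] cols at 200 [204 295] at 225 [205 293]
w8 top [179 180 181] cols [204 295]
[40.5  0.4 10.9]
t 33.85 p [412.4 219.6 101. ] a 8.06 zt [-0.002 -0.002 -1.   ] j [ 0.49  0.29 -0.31  0.97 -0.    2.2 ] w 7.2 gf 58.9 ft [-0.1  0.  -0.7]
in bay 1 [-72.2 152.3  93. ] tilt 0.1 lean x -0.11
shift [-164.7   71.6    1.2]
```

Call:
move_arm --pt "0 -20 9 0 0 0 0.2" --pt "0 -24 10 0 0 0 0" --pt "0 -24 10 0 0 0 0" --pt "0 -25 11 0 0 0 0" --pt "0 -25 11 0 0 0 0" --pt "0 -25 11 0 0 0 0" --pt "0 -22 9.5 0 0 0 0" --pt "0 0 0 0 0 -5 0" --pt "0 0 0 0 0 -5 0" --pt "0 0 0 0 0 -5 0"

```text
clock: 34.68
eef_pos: [0.4596, 0.0444, 0.1014]
tool_rot: [0.751, 0.647, -0.101, 0.086]
ft_force: [-0.2, 0.6, -0.6]
grip_width: 0.0066
grasp_force: 58.9
```

Call:
move_arm --pt "0 0 0 0 0 -5 0" --pt "0 0 0 0 0 0 0" --pt "0 0 0 0 0 0 0" --pt "0 0 0 0 0 0 0"

```text
clock: 35.02
eef_pos: [0.4592, 0.0462, 0.1011]
tool_rot: [0.745, 0.644, -0.132, 0.113]
ft_force: [0.5, 0.7, -1.6]
grip_width: 0.0068
grasp_force: 58.9
```

Run:
```python
from h import *
stage(1,(0,-12.4,38))
```

```text
t 35.02 p [459.2  46.2 101.1] a 8.34 zt [-0.052 -0.338 -0.94 ] j [ 0.3   0.39 -0.22  1.12 -0.31  2.04] w 6.8 gf 58.9 ft [ 0.5  0.7 -1.6]
in bay 1 [ -1.  -12.6  93.1] tilt 20.01 lean x -0.16
shift [19.   1.1 51.7]
```

Call:
move_arm --pt "0 5 0.2 15 0 0 0" --pt "0 5 0 14 0 0 0" --pt "0 4.5 0 12 0 0 0" --pt "0 3 0 7 0 0 0" --pt "0 1.2 0 3 0 0 0" --pt "0 0 0 0 0 0 0" --pt "0 0 0 0 0 0 0"

```text
clock: 35.6
eef_pos: [0.4603, 0.0462, 0.048]
tool_rot: [0.746, 0.643, -0.132, 0.114]
ft_force: [0.0, 0.1, -0.7]
grip_width: 0.0068
grasp_force: 58.9
```

Run:
```python
from h import *
stage(1,(0,5.7,30.8))
```

```text
t 35.6 p [460.3  46.2  48. ] a 8.42 zt [-0.05  -0.339 -0.94 ] j [ 0.3   0.46 -0.28  0.99 -0.31  2.04] w 6.8 gf 58.9 ft [ 0.   0.1 -0.7]
in bay 1 [  0.1 -12.4  40. ] tilt 20.02 lean x -0.05
shift [20.2 -0.2  2.5]
```

Call:
move_arm --pt "0 0 0 2.2 0 0 0" --pt "0 6 0 0 0 0 0" --pt "0 6 0 0 0 0 0" --pt "0 5 0 0 0 0 0" --pt "0 2.5 0 0 0 0 0" --pt "0 0 0 0 0 0 0" --pt "0 0 0 0 0 0 0"

```text
clock: 36.18
eef_pos: [0.4627, 0.0642, 0.0387]
tool_rot: [0.745, 0.644, -0.132, 0.114]
ft_force: [0.5, -0.6, -0.4]
grip_width: 0.0067
grasp_force: 59.0
```

Run:
```python
from h import *
stage(1,(0,5.7,30.8))
```

```text
t 36.18 p [462.7  64.2  38.7] a 8.35 zt [-0.05  -0.339 -0.939] j [ 0.33  0.48 -0.26  0.99 -0.31  2.07] w 6.7 gf 59.0 ft [ 0.5 -0.6 -0.4]
in bay 1 [-0.1  5.7 30.7] tilt 20.03 lean x -0.06
shift [-0.1  0.1 -0. ]
```

Call:
move_arm --pt "0 -1 0 2.8 0 4 0" --pt "0 -1 0 2.8 0 4 0" --pt "0 -0.9 0 2.8 0 4 0" --pt "0 -0.9 0 2.8 0 4 0" --pt "0 -0.9 0 2.8 0 4 0" --pt "0 0 0 0 0 0 0" --pt "0 0 0 0 0 0 0"

```text
clock: 36.77
eef_pos: [0.4614, 0.0557, 0.0264]
tool_rot: [0.758, 0.653, -0.001, 0.001]
ft_force: [-0.2, 0.4, -1.2]
grip_width: 0.007
grasp_force: 58.9
```

Run:
```python
from h import *
stage(1,(0,-.8,17))
```

```text
t 36.77 p [461.4  55.7  26.4] a 8.51 zt [-0.001 -0.002 -1.   ] j [ 0.12  0.39 -0.41  0.77 -0.    1.84] w 7.0 gf 58.9 ft [-0.2  0.4 -1.2]
in bay 1 [-0.1 -2.9 18.4] tilt 0.11 lean x -0.02
shift [2.1 0.1 1.4]
```

Call:
move_arm --pt "0 1.8 0 0.4 0 0 0" --pt "0 0 0 1 0 0 0" --pt "0 0 0 0 0 0 0" --pt "0.2 0 0 0 0 0 0" --pt "0.2 0 0 0 0 0 0" --pt "0.2 0 0 0 0 0 0" --pt "0.2 0 0 0 0 0 0" --pt "0.2 0 0 -10 0 0 0" --pt "0.2 0 0 -25 0 0 0" --pt "0.2 0 0 -25 0 0 0"

```text
clock: 37.6
eef_pos: [0.4604, 0.0581, 0.0844]
tool_rot: [0.757, 0.654, -0.002, -0.001]
ft_force: [0.3, 0.4, 0.1]
grip_width: 0.0171
grasp_force: 0.0
```

Call:
move_arm --pt "0.4 0 0 -25 0 0 0" --pt "0.4 0 0 -25 0 0 -6" --pt "0.4 0 0 0 0 0 -7" --pt "0.4 0 0 0 0 0 -7" --pt "0.4 0 0 0 0 0 -7" --pt "0.4 0 0 0 0 0 -7" --pt "0.4 0 0 0 0 0 -6.3" --pt "0.4 0 0 0 0 0 0" --pt "0.4 0 0 0 0 0 0"

```text
clock: 38.35
eef_pos: [0.4617, 0.0583, 0.1347]
tool_rot: [0.487, 0.874, -0.0, -0.0]
ft_force: [-0.6, 0.5, -0.2]
grip_width: 0.0343
grasp_force: 0.0
```

Run:
```python
from h import *
st();im=bot.camera("scene");c=bot.calibration("scene");cv2.imwrite("pics/s13.png",im);blues(c,im,.008);blues(c,im,.01,"yel")
w=bot.camera("wrist");cw=bot.calibration("wrist");cv2.imwrite("pics/w13.png",w);blues(cw,w,.014)
s=bot.camera("side");cv2.imwrite("pics/sd13.png",s);cd=bot.calibration("side")
for n,i,cc in(("scene",im,c),("wrist",w,cw),("side",s,cd)):
    b,g,r=[i[...,k].astype(int) for k in range(3)]
    k,l,st_,ce=cv2.connectedComponentsWithStats(((r>110)&(g<r*.35)&(b<r*.35)).astype(np.uint8))
    for j in range(1,k):
        if st_[j,4]>40:print(n,st_[j],(onz(cc,ce[j],.034)*1000).round(1))
to((.5011,-.1166,.13),-32)
```

```text
t 38.35 p [461.7  58.3 134.7] a -31.75 zt [-0.001 -0.001 -1.   ] j [ 0.13  0.25 -0.27  1.05 -0.    1.14] w 34.3 gf 0.0 ft [-0.6  0.5 -0.2]
blue [320 156  46  38] ctr 778.6 216.9 size 81.2 123.3 yaw 0.1
blue [406 164  53  37] ctr 942.3 100.8 size 96.5 102.2 yaw 26.0
blue [288 241  40  36] ctr 566.7 45.3 size 45.8 77.7 yaw -8.2
blue [236 255  38  39] ctr 462.8 60.9 size 44.2 78.4 yaw -8.4
yel [83  0 25 21] ctr 544.5 1508.2 size 85.2 245.6 yaw -9.7
yel [  0 158  31  24] ctr 132.2 565.5 size 66.3 72.3 yaw 5.2
yel [158 163  56  44] ctr 448.5 352.2 size 79.9 132.3 yaw 5.0
blue [201 151  90  90] ctr 460.9 52.7 size 43.8 66.2 yaw -8.2
blue [313 228  65  67] ctr 564.3 46.1 size 46.9 49.2 yaw -8.5
scene [359  74   4  35  94] [1039.6  479.1   34. ]
scene [  0 138  20  25 239] [133.6 617.6  34. ]
scene [107 226  45  28 410] [290.  225.3  34. ]
scene [321 328  17  17 146] [ 494.7 -117.2   34. ]
side [130 213  23  18  72] [279.2 220.8  34. ]
side [345 279   7  14  49] [ 496.  -122.5   34. ]
shift [-169.3  -58.8    4.8] turn -0.19
```

Call:
move_arm --pt "0.4 -27 -9 0 0 0 0" --pt "0.4 -28 -10 0 0 0 0" --pt "0.4 -28 -10 0 0 0 0" --pt "0.4 -28 -10 0 0 0 0" --pt "0.4 -29 -10 0 0 0 0" --pt "0.4 -29 -10 0 0 0 0" --pt "0.4 0 0 20 0 0 0" --pt "0.4 0 0 20 0 3.4 0" --pt "0.4 0 0 0 0 0 0" --pt "0.4 0 0 0 0 0 0"

```text
clock: 39.33
eef_pos: [0.5002, -0.1168, 0.0937]
tool_rot: [0.486, 0.873, 0.013, -0.027]
ft_force: [0.2, 0.7, 1.3]
grip_width: 0.0343
grasp_force: 0.0
```

Run:
```python
from h import *
st();w=bot.camera("wrist");cw=bot.calibration("wrist");cv2.imwrite("pics/w14.png",w)
b,g,r=[w[...,k].astype(int) for k in range(3)]
k,l,s,ce=cv2.connectedComponentsWithStats(((r>90)&(g<r*.4)&(b<r*.4)).astype(np.uint8))
for j in range(1,k):
    if s[j,4]>40:print(s[j],(onz(cw,ce[j],.034)*1000).round(1))
to((.5011,-.1166,.0295),-32)
```

```text
t 39.33 p [ 500.2 -116.8   93.7] a -31.79 zt [-0.035  0.05  -0.998] j [-0.25  0.41 -0.15  1.05  0.04  0.76] w 34.3 gf 0.0 ft [0.2 0.7 1.3]
[246 194  12  45 507] [ 499.2 -110.6   34. ]
shift [-4.   0.2 65.2] turn -0.15
```

Call:
move_arm --pt "0.4 -3 0 18 0 0 0" --pt "0.4 0 0 18 0 0 0" --pt "0.4 0 0 14 0 0 0" --pt "0.4 0 0 9 0 0 0" --pt "0.4 0 0 4 0 0 0" --pt "0.4 0 0 0 0 0 0" --pt "0.4 0 0 0 0 0 0"

```text
clock: 39.97
eef_pos: [0.5013, -0.1157, 0.0328]
tool_rot: [0.485, 0.874, 0.014, -0.025]
ft_force: [0.7, 0.1, 0.3]
grip_width: 0.0341
grasp_force: 0.0
```

Call:
move_arm --pt "0 0 0 0 0 0 0" --pt "0 0 0 0 0 0 0" --pt "0 0 0 0 0 0 0" --pt "0 0 0 0 0 0 0" --pt "0 0 0 0 0 0 0"

```text
clock: 40.38
eef_pos: [0.5016, -0.116, 0.0329]
tool_rot: [0.485, 0.874, 0.015, -0.025]
ft_force: [0.5, -0.0, 6.0]
grip_width: 0.006
grasp_force: 60.7
```

Run:
```python
from h import *
st()
```

```text
t 40.38 p [ 501.6 -116.    32.9] a -31.91 zt [-0.03   0.05  -0.998] j [-0.25  0.48 -0.23  0.9   0.04  0.76] w 6.0 gf 60.7 ft [ 0.5 -0.   6. ]
```

Call:
move_arm --pt "0 0 0 -4.5 0 -1 0" --pt "0 0 0 -4.5 0 -1 0" --pt "0 0 0 -4.5 0 -1 0" --pt "0 0 0 -4.5 0 -1 0" --pt "0 0 0 -4.5 0 -1.1 0" --pt "0 0 0 -4.5 0 -1.1 0" --pt "0 0 0 -4.5 0 -1.1 0" --pt "0 0 0 -4.5 0 -1.1 0" --pt "0 0 0 0 0 0 0" --pt "0 0 0 0 0 0 0"

```text
clock: 41.22
eef_pos: [0.5003, -0.1151, 0.0681]
tool_rot: [0.485, 0.874, -0.021, 0.038]
ft_force: [-1.3, 1.9, -1.3]
grip_width: 0.0063
grasp_force: 59.9
```

Run:
```python
from h import *
o,M=st();d=np.array(o["eef_pos"])[:2]-[.4137,.0316];print(np.hypot(*d),np.degrees(np.arctan2(d[1],d[0])))
```

```text
t 41.22 p [ 500.3 -115.1   68.1] a -31.96 zt [ 0.046 -0.074 -0.996] j [-0.19  0.37 -0.3   0.84 -0.06  0.82] w 6.3 gf 59.9 ft [-1.3  1.9 -1.3]
0.17030924042169643 -59.44504158390628
```

Call:
move_arm --pt "0 0.65 14.9 0 -0.44 0 -4.98" --pt "0 0.65 14.9 0 -0.44 0 -4.98" --pt "0 0.65 14.9 0 -0.44 0 -4.98" --pt "0 0.65 14.9 0 -0.44 0 -4.98" --pt "0 0.65 14.9 0 -0.44 0 -4.98" --pt "0 0.65 14.9 0 -0.44 0 -4.98" --pt "0 0.65 14.9 0 -0.44 0 -4.98" --pt "0 0.65 14.9 0 -0.44 0 -4.98" --pt "0 0.65 14.9 0 -0.44 0 -4.98" --pt "0 0.65 14.9 0 -0.44 0 -4.98"

```text
clock: 42.05
eef_pos: [0.5801, 0.0055, 0.0669]
tool_rot: [0.069, 0.997, -0.003, 0.044]
ft_force: [-1.0, 0.2, -1.8]
grip_width: 0.0061
grasp_force: 59.9
```

Call:
move_arm --pt "0 0 0 0 0 0 0" --pt "0 0 0 0 0 0 0"

```text
clock: 42.22
eef_pos: [0.5798, 0.0053, 0.0669]
tool_rot: [0.071, 0.997, -0.004, 0.044]
ft_force: [-0.4, 0.3, -2.6]
grip_width: 0.0059
grasp_force: 59.8
```

Run:
```python
from h import *
o,M=st();d=np.array(o["eef_pos"])[:2]-[.4137,.0316];print(np.hypot(*d),np.degrees(np.arctan2(d[1],d[0])))
to((.5786,.0072,.067),-82)
```

```text
t 42.22 p [579.8   5.3  66.9] a -81.87 zt [ 0.086 -0.013 -0.996] j [ 0.02  0.47 -0.15  0.87 -0.01  0.16] w 5.9 gf 59.8 ft [-0.4  0.3 -2.6]
0.16815045014202734 -8.992344661133059
shift [ 1.4  1.7 -0.2] turn -0.13
```

Call:
move_arm --pt "0 0 1.7 0 0 0 -0.1" --pt "0 0 0 0 0 0 0" --pt "0 0 0 4 0 0.8 0" --pt "0 0 0 4 0 0.8 0" --pt "0 0 0 4 0 0.8 0" --pt "0 0 0 3 0 0.7 0" --pt "0 0 0 0 0 0 0" --pt "0 0 0 0 0 0 0"

```text
clock: 42.88
eef_pos: [0.5808, 0.0067, 0.0516]
tool_rot: [0.07, 0.997, -0.001, 0.016]
ft_force: [-0.4, 0.4, -2.7]
grip_width: 0.0061
grasp_force: 59.8
```

Run:
```python
from h import *
st();to((.5806,.007,.046),-82)
for n in("wrist","scene"):cv2.imwrite(f"pics/{n}15.png",bot.camera(n))
```

```text
t 42.88 p [580.8   6.7  51.6] a -81.98 zt [ 0.032 -0.005 -0.999] j [ 0.01  0.52 -0.1   0.92 -0.01  0.15] w 6.1 gf 59.8 ft [-0.4  0.4 -2.7]
shift [0.4 0.3 5.6] turn -0.02
```

Call:
move_arm --pt "0 0 0.2 2.5 0 0.9 0" --pt "0 0 0 2 0 0.9 0" --pt "0 0 0 1 0 0 0" --pt "0 0 0 0 0 0 0" --pt "0 0 0 0 0 0 0"

```text
clock: 43.4
eef_pos: [0.5811, 0.007, 0.0475]
tool_rot: [0.07, 0.998, -0.0, 0.001]
ft_force: [-2.3, -0.5, 3.8]
grip_width: 0.0056
grasp_force: 60.6
```

Run:
```python
from h import *
st()
```

```text
t 43.4 p [581.1   7.   47.5] a -82.0 zt [ 0.002 -0.001 -1.   ] j [ 0.01  0.54 -0.07  0.96 -0.    0.15] w 5.6 gf 60.6 ft [-2.3 -0.5  3.8]
```

Call:
move_arm --pt "0.15 0 0 0 0 0 0" --pt "0.3 0 0 0 0 0 0" --pt "0.3 0 0 0 0 0 0" --pt "0.3 0 0 0 0 0 0" --pt "0.3 0 0 -10 0 0 0" --pt "0.3 0 0 -25 0 0 0" --pt "0.3 0 0 -30 0 0 0" --pt "0.3 0 0 -35 0 0 0" --pt "0.3 0 0 0 0 0 0" --pt "0.3 0 0 0 0 0 0"

```text
clock: 44.23
eef_pos: [0.583, 0.0071, 0.1504]
tool_rot: [0.07, 0.998, 0.0, 0.004]
ft_force: [0.2, -0.7, -0.7]
grip_width: 0.0256
grasp_force: 0.0
```

Run:
```python
from h import *
st();im=bot.camera("scene");c=bot.calibration("scene");cv2.imwrite("pics/s16.png",im);blues(c,im,.008)
a=cv2.imread("pics/scene0.png")
def red(i,cc=None):
    b,g,r=[i[...,k].astype(int) for k in range(3)];k,l,s,ce=cv2.connectedComponentsWithStats(((r>110)&(g<r*.35)&(b<r*.35)).astype(np.uint8))
    for j in range(1,k):
        if s[j,4]>40 and s[j,0]>200 and s[j,1]>150:print(s[j],ce[j].round(2))
red(a);red(im)
w=bot.camera("wrist");cw=bot.calibration("wrist");cv2.imwrite("pics/w16.png",w);w1=cv2.imread("pics/w1.png")
def brass(i):
    h=cv2.cvtColor(i,cv2.COLOR_BGR2HSV)[180:260,225:270];m=cv2.inRange(h,(12,110,60),(28,255,255));k,l,s,ce=cv2.connectedComponentsWithStats(m)
    for j in range(1,k):
        if s[j,4]>8:print("brass",s[j],ce[j].round(1)+[225,180])
brass(w1);brass(w);red(w1[:, :]);
for n in ("tube_rack","dish","timer"):
    for r in bot.outline_of(n,"scene")[:1]:print(n,r["rect"])
```

```text
t 44.23 p [583.    7.1 150.4] a -82.0 zt [ 0.009 -0.    -1.   ] j [ 0.01  0.45  0.07  1.18 -0.    0.15] w 25.6 gf 0.0 ft [ 0.2 -0.7 -0.7]
blue [405 164  54  37] ctr 942.3 100.8 size 96.5 102.2 yaw 26.0
blue [288 241  32  25] ctr 568.9 59.1 size 45.9 50.5 yaw -7.1
blue [236 255  33  27] ctr 464.9 74.1 size 44.7 51.4 yaw -7.4
[320 252  13  15  90] [325.19 258.19]
[320 251  13  15 102] [325.44 257.92]
brass [18 45  8 12 83] [246.7 230.4]
brass [19 36  7 12 75] [247.  221.3]
[242 190  10  28 273] [246.56 203.64]
[459 346   9   9  57] [463.21 349.82]
[491 370  10   9  54] [495.52 374.  ]
dish [162.9, 253.3, 37.0, 28.4]
timer [348.5, 210.1, 54.3, 41.4]
```

```bash
python3 -c "
from workcell import bot
print(bot.job_done())"
```

```text
the job is handed in; nothing more can be done
None
```

The job is handed in, but `job_done()` returned no verdict: both yellow carriers are in the tray, the two blue carriers I found are in bays 1 and 3, and the bar is back over the stud. The camera shows the tab within 0.3 px of its starting position.

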